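# Tip the catch pan of rejected bars over the scrap bin's rim

### The job

Empty the metal catch pan of its three black test bars into the blue scrap bin: carry it, without spilling, by the red grip over its load, hook its lip over the long bin rim that faces it (the robot's right), let its back down on the worktop so that it leans there, still loaded, and let go. Then take it by the black tipping bar at its back and swing it up and over with the lip bearing on the rim as the pivot, until all the bars have slid into the bin. Swing the empty pan back down and leave it leaning, hooked on the rim as before; do not push the other things on the bench about.

Things in the scene. Friction and masses are not known exactly. Their poses are not given: they have to be found in the camera images.
- pan: bare metal catch pan, 0.32 kg, open at top and front. Origin: under its centre, table level. x: width (184 over the lugs), +y: to the hooked front, z up. Floor 15 up, y -58 to +73. Back wall outer face y -61, walls 42 high, sides falling to 27 at the front. Lip on the rim and back edge on the worktop, it leans 24 to 26 degrees, front up. Bars slide at 26 to 36 degrees of forward tilt
- lip (a point): centre of the curl of the hooked lip along the pan's front edge, at pan (0, 73, 5): the pan floor runs on over it (underside 7 above this point) and curls down in front to 4 below this point, inner radius 7, sheet 3, 160 long in x; open to below and behind. Hooked, this point lies about 2 below the centre of the bin's rim bead
- bail_grip (a point): centre of the red carrying grip: round, diameter 13, 70 long along pan x, at pan (0, -6, 88), on a fixed steel bail that arches over the pan; near the pan's balance point, so the pan hangs about level from it and can turn in the fingers about the grip's axis. 66 free height to the pan floor below
- tip_bar (a point): centre of the black rubber-sleeved tipping bar behind the pan: round, diameter 12, 70 long along pan x, at pan (0, -98, 70), 31 clear of the back wall, on two brackets at x +-58. The pan can turn in the fingers about it
- scrap_bin: blue scrap bin, fixed to the worktop, 250 x 150 over the rim's centre lines, 65 high over all, open at the top; walls 4 thick with a round bead (diameter 10) along the rim. Origin: centre of its underside. x along its length, -y is the side of the rim to be used, z up
- rim (a point): centre of the bead of the long rim to be used, mid-length, 60 above the worktop; at bin (0, -75, 60); the bead runs 250 along bin x; the inside of the bin is towards bin +y
- bin_floor (a point): centre of the bin's inner floor, 7 above the worktop; the inside measures 246 x 146
- bar_1_mid (a point): one of three black rejected test bars in the pan, 150 x 20 x 8, 30 g; its middle, half-way up; it lies roughly along the pan's x
- bar_2_mid (a point): one of three black rejected test bars in the pan, 150 x 20 x 8, 30 g; its middle, half-way up; it lies roughly along the pan's x
- bar_3_mid (a point): one of three black rejected test bars in the pan, 150 x 20 x 8, 30 g; its middle, half-way up; it lies roughly along the pan's x
- good_bar_1: white test bar 20x150x12, lies at the left front; leave alone
- good_bar_2: white test bar 20x150x12, lies at the left front; leave alone
- calliper: calliper 71x200x12, at the left; leave alone
- timer: white bench timer 62x62x19, behind the work; leave alone
- marker: marker with blue cap 17x135x17, at the right front; leave alone
- piston_rod: steel piston rod 18x178x18, behind at the right; leave alone
- jar: orange jar with blue lid, 57 across, 82 high, at the right; leave alone
- tape: yellow tape roll 102 across, 24 high, at the right; leave alone

How it is judged (in metres and radians):
On the way, in this order (a step that is already met when the one before it is completed fails the run):
1. the pan is carried clear of the worktop by its red grip, all three bars in it (height (world z) of bail_grip above 0.12 m and distance between the grasp point and bail_grip below 0.045 m and contact force between the fingers and pan above 0.5 N and x of bar_1_mid in the frame of pan between -0.03 and 0.03 m and y of bar_1_mid in the frame of pan between -0.062 and 0.075 m and z of bar_1_mid in the frame of pan between 0.012 and 0.05 m and x of bar_2_mid in the frame of pan between -0.03 and 0.03 m and y of bar_2_mid in the frame of pan between -0.062 and 0.075 m and z of bar_2_mid in the frame of pan between 0.012 and 0.05 m and x of bar_3_mid in the frame of pan between -0.03 and 0.03 m and y of bar_3_mid in the frame of pan between -0.062 and 0.075 m and z of bar_3_mid in the frame of pan between 0.012 and 0.05 m), for 0.2 s.
2. the loaded pan leans with its lip hooked over the rim and its back on the worktop, let go, all three bars still in it (y of lip in the frame of rim between -0.01 and 0.02 m and z of lip in the frame of rim between -0.01 and 0.015 m and x of lip in the frame of rim between -0.045 and 0.045 m and angle between pan's own y axis and vertical between 0.95 and 1.35 rad and contact force between the fingers and pan below 0.1 N and linear speed of pan below 0.02 m/s and x of bar_1_mid in the frame of pan between -0.03 and 0.03 m and y of bar_1_mid in the frame of pan between -0.062 and 0.075 m and z of bar_1_mid in the frame of pan between 0.012 and 0.05 m and x of bar_2_mid in the frame of pan between -0.03 and 0.03 m and y of bar_2_mid in the frame of pan between -0.062 and 0.075 m and z of bar_2_mid in the frame of pan between 0.012 and 0.05 m and x of bar_3_mid in the frame of pan between -0.03 and 0.03 m and y of bar_3_mid in the frame of pan between -0.062 and 0.075 m and z of bar_3_mid in the frame of pan between 0.012 and 0.05 m), for 0.3 s.
3. held by its black tipping bar, the pan has been swung up past level (10 degrees), its lip bearing on the rim (y of lip in the frame of rim between -0.02 and 0.02 m and z of lip in the frame of rim between -0.02 and 0.015 m and x of lip in the frame of rim between -0.045 and 0.045 m and angle between pan's own y axis and vertical above 1.75 rad and contact force between pan and scrap_bin above 0.1 N and distance between the grasp point and tip_bar below 0.045 m), for 0.1 s.
4. the pan is tipped forward (more than 25 degrees past level) on the rim, with all three bars slid out into the bin (y of lip in the frame of rim between -0.02 and 0.02 m and z of lip in the frame of rim between -0.02 and 0.015 m and x of lip in the frame of rim between -0.045 and 0.045 m and angle between pan's own y axis and vertical above 2 rad and x of bar_1_mid in the frame of bin_floor between -0.12 and 0.12 m and y of bar_1_mid in the frame of bin_floor between -0.073 and 0.073 m and z of bar_1_mid in the frame of bin_floor between -0.005 and 0.045 m and x of bar_2_mid in the frame of bin_floor between -0.12 and 0.12 m and y of bar_2_mid in the frame of bin_floor between -0.073 and 0.073 m and z of bar_2_mid in the frame of bin_floor between -0.005 and 0.045 m and x of bar_3_mid in the frame of bin_floor between -0.12 and 0.12 m and y of bar_3_mid in the frame of bin_floor between -0.073 and 0.073 m and z of bar_3_mid in the frame of bin_floor between -0.005 and 0.045 m), for 0.2 s.
At the end, for the whole second after the job is handed in: the three black bars lie in the bin below its rim; the empty pan leans front up (13 to 35 degrees), lip over the rim (its centre 10 mm outside to 20 mm inside, 10 mm below to 15 mm above the bead's centre, within 45 mm of mid-length), released and at rest (y of lip in the frame of rim between -0.01 and 0.02 m and z of lip in the frame of rim between -0.01 and 0.015 m and x of lip in the frame of rim between -0.045 and 0.045 m and angle between pan's own y axis and vertical between 0.95 and 1.35 rad and contact force between the fingers and pan below 0.1 N and linear speed of pan below 0.02 m/s and x of bar_1_mid in the frame of bin_floor between -0.12 and 0.12 m and y of bar_1_mid in the frame of bin_floor between -0.073 and 0.073 m and z of bar_1_mid in the frame of bin_floor between -0.005 and 0.045 m and x of bar_2_mid in the frame of bin_floor between -0.12 and 0.12 m and y of bar_2_mid in the frame of bin_floor between -0.073 and 0.073 m and z of bar_2_mid in the frame of bin_floor between -0.005 and 0.045 m and x of bar_3_mid in the frame of bin_floor between -0.12 and 0.12 m and y of bar_3_mid in the frame of bin_floor between -0.073 and 0.073 m and z of bar_3_mid in the frame of bin_floor between -0.005 and 0.045 m); the robot touches nothing.
It fails at once if a black bar is spilled: out of the pan while the lip is not on the rim, or down on the worktop outside the bin ((not (x of bar_1_mid in the frame of pan between -0.03 and 0.03 m and y of bar_1_mid in the frame of pan between -0.062 and 0.075 m and z of bar_1_mid in the frame of pan between 0.012 and 0.05 m) and not (x of bar_1_mid in the frame of bin_floor between -0.12 and 0.12 m and y of bar_1_mid in the frame of bin_floor between -0.073 and 0.073 m and z of bar_1_mid in the frame of bin_floor between -0.005 and 0.045 m) and (not (y of lip in the frame of rim between -0.035 and 0.02 m and z of lip in the frame of rim between -0.035 and 0.015 m and x of lip in the frame of rim between -0.06 and 0.06 m) or height (world z) of bar_1_mid below 0.008 m)) or (not (x of bar_2_mid in the frame of pan between -0.03 and 0.03 m and y of bar_2_mid in the frame of pan between -0.062 and 0.075 m and z of bar_2_mid in the frame of pan between 0.012 and 0.05 m) and not (x of bar_2_mid in the frame of bin_floor between -0.12 and 0.12 m and y of bar_2_mid in the frame of bin_floor between -0.073 and 0.073 m and z of bar_2_mid in the frame of bin_floor between -0.005 and 0.045 m) and (not (y of lip in the frame of rim between -0.035 and 0.02 m and z of lip in the frame of rim between -0.035 and 0.015 m and x of lip in the frame of rim between -0.06 and 0.06 m) or height (world z) of bar_2_mid below 0.008 m)) or (not (x of bar_3_mid in the frame of pan between -0.03 and 0.03 m and y of bar_3_mid in the frame of pan between -0.062 and 0.075 m and z of bar_3_mid in the frame of pan between 0.012 and 0.05 m) and not (x of bar_3_mid in the frame of bin_floor between -0.12 and 0.12 m and y of bar_3_mid in the frame of bin_floor between -0.073 and 0.073 m and z of bar_3_mid in the frame of bin_floor between -0.005 and 0.045 m) and (not (y of lip in the frame of rim between -0.035 and 0.02 m and z of lip in the frame of rim between -0.035 and 0.015 m and x of lip in the frame of rim between -0.06 and 0.06 m) or height (world z) of bar_3_mid below 0.008 m))).
It fails at once if one of the other loose things (white test bars, calliper, timer, marker, piston rod, jar, tape roll) is pushed more than 25 mm (distance of any of good_bar_1, good_bar_2, calliper, timer, marker, piston_rod, jar, tape from where it was at the start of the episode above 0.025 m).
It also fails if it takes over 59 s, if anything falls off the work surface, if the arm or the gripper's body presses on something with over 40 N, if the wrist force passes 120 N, or if a joint passes its speed limit or range.

### The arm

A 6-joint arm with a two-finger parallel gripper is mounted at the origin on a cart in front of the work surface, level with it; the furniture and walls round the work are solid. World frame = base frame: x ahead of the robot, y to its left, z up, the work surface at z = 0. Lengths are in mm, angles in rad, forces in N, time in s.
With the tool pointing down it reaches from about 350 to 775 mm from the base axis. Payload 7.3 kg.
Tool frame: the origin (TCP) lies between the finger pads; the fingertips stand 25 mm ahead of it and the grasp point (between the pads) lies 6 mm ahead of it; z points along the fingers, y is the direction in which the jaws open and shut (so a half turn about z gives the same grasp; the last joint's range is limited). The gripper opens to 92 mm and grips with 3 to 60 N. Pads are 19 mm wide; open, the fingers measure 130 mm over their backs; the gripper's body (75 mm by 190 mm) begins 47 mm behind the grasp point.
Start: joints at [-1.264, 0.342, 1.524, -0, 1.275, -0.146], TCP at [229.703, -472.101, 251.741] pointing down, gripper open.
Joint ranges: [-2.53, 2.53], [-0.77, 2.02], [0.04, 2.7], [-1, 4.14], [0.28, 2.66], [-3.11, 3.11]. Speed limits (rad/s): [2.57, 2.57, 3.14, 3.14, 3.14, 3.14].

### API

Orientations are given as [roll, pitch, yaw] about the fixed x, y, z axes, in that order (R = Rz(yaw) Ry(pitch) Rx(roll)).
In Python, from plant import get_obs, capture, calibration, close_job gives the robot as it stands. The module is installed in compiled form; this text tells all that it offers.
- The arm moves only by the shell command python3 -m jog 'ROWS'. ROWS is JSON, one flat list of numbers, 5 for each row, row after row: the closure, from 0 (fully open) to 1 (shut), then the shift along the tool's x, y, z in mm, then the turn about the tool's z in degrees. In form: [fingers, tx, ty, tz, yaw, fingers, tx, ty, tz, yaw, ...]. A call has 1 to 5 rows; each row shifts and turns the pose as measured when the row begins, along the tool's axes as they then stand; what a row does not reach is not made up. A row lasts 1/10 s, in which the tool goes at most 50 mm and 8.59 degrees, less where a joint would pass 70% of its speed; a pose out of reach is approached as far as the arm can. A call is refused whole if a number of a shift passes 50 or a number of a turn 8.59, either way. A call with a gripper value outside its range is refused whole. The fingers move at their own pace and stop on an object; the grip force is fixed at half the most. Time passes only in rows, so rows that do not move let the fingers close. It gives the time, the measured TCP pose, the force and the opening at its end, in the units of the state.
- get_obs(): the state, without advancing time (a new reading comes with each control period).
- capture(name): name is "scene" or "side" or "wrist"; returns (picture, depth): 480x640x3 uint8, red, green, blue; 480x640 float32, mm along the optical axis (not along the pixel's ray), 0 where there is no reading.
- calibration(name): a dict with "fovy" (degrees; the focal length in pixels is half the picture's height over the tangent of half this angle, whatever the lens; pixels are square), "cx", "cy" (the principal point, pixels), "R" (3x3) and "t" (3): a world point X has camera coordinates R X + t. Camera axes: x right, y down, z forward; pixel columns grow to the right and rows downward; lengths in mm; the calibration is good to about 2 mm. A picture is of the moment at which its call begins: read the wrist's pose just before it. calibration takes no time and is no camera call; for the wrist camera it gives the pose at the moment of the call.
- close_job(): hands the job in, once; it reports no verdict.
The state is a dict: "time": time; "joint_positions": joint angles; "dq": joint speeds; "tau": joint torques, N m; "tool_pos": TCP position; "tcp_rot": TCP orientation; "contact_force": force on the tool from outside, world axes, zero at the start; "moment": the same for the moment, N m; "grip_width": finger opening in mm.
Only numpy, scipy, OpenCV 4.12 (cv2) and the standard library are available. Lean on these libraries where they do the work, as an engineer would, in place of code of your own. Each camera call takes 0.05 s, during which the arm holds its last target.

## Working session

There is one attempt and no reset: what is moved stays moved. The work goes in short steps, Python scripts to look and compute and a shell command to move; the robot and the scene stay as the last step left them, time stands still between calls to the robot, and variables do not carry over. Pictures are saved under pics/ and viewed, and the job is handed in when it is done.

```bash
ls; mkdir -p pics
python3 - <<'E'
from plant import *
import cv2,numpy as np
o=get_obs();print(o)
for n in("scene","side","wrist"):
    c=calibration(n);print(n,c)
    p,d=capture(n);cv2.imwrite(f'pics/{n}0.png',p[:,:,::-1]);np.savez(f'{n}0.npz',p=p,d=d,R=c['R'],t=c['t'],f=240/np.tan(np.radians(c['fovy']/2)),cx=c['cx'],cy=c['cy'])
E
```

```text
pics
{'time': 0.0, 'joint_positions': array([-1.26397983e+00,  3.42746436e-01,  1.52502155e+00, -9.17766781e-06,
        1.27541503e+00, -1.45986371e-01]), 'dq': array([-3.52326488e-06, -1.17637551e-03, -5.77262148e-04,  2.60925737e-04,
        1.68020329e-03,  1.66759342e-03]), 'tau': array([-2.98167324e-03, -4.31255329e+01, -2.44222283e+01,  7.13517889e-02,
        5.58763300e-02, -1.34860634e-04]), 'tool_pos': array([ 229.59040293, -471.71897565,  251.03105333]), 'tcp_rot': array([-3.14001793e+00, -2.22665022e-04,  4.52805366e-01]), 'contact_force': array([ 0.20849076, -0.41400226, -0.10524934]), 'moment': array([-0.01532655,  0.02756858,  0.07403947]), 'grip_width': 91.77543641303139}
scene {'fovy': 50.17828258920113, 'cx': 314.90375472594934, 'cy': 241.17720060620294, 'R': array([[-0.83494684, -0.55005973,  0.01726455],
       [-0.42801825,  0.62933898, -0.64863921],
       [ 0.34592505, -0.5489688 , -0.7609002 ]]), 't': array([ 481.7711604 ,  281.1472325 , 1303.53349664])}
side {'fovy': 54.27607883364998, 'cx': 317.5618229951232, 'cy': 230.92105280864345, 'R': array([[ 0.97004832, -0.24142783,  0.0268115 ],
       [-0.07076802, -0.38646679, -0.91958431],
       [ 0.232375  ,  0.89014382, -0.39197683]]), 't': array([-573.82754861,  128.24802979, 1223.33752554])}
wrist {'fovy': 64.4604145998105, 'cx': 320.01621193092836, 'cy': 239.55768735592227, 'R': array([[ 4.36773981e-01, -8.99571250e-01, -2.35432848e-04],
       [-8.60397754e-01, -4.17830212e-01,  2.91776659e-01],
       [-2.62572265e-01, -1.27237887e-01, -9.56486448e-01]]), 't': array([-525.25215293,  -34.86341312,  390.27927003])}
```

View pics/scene0.png

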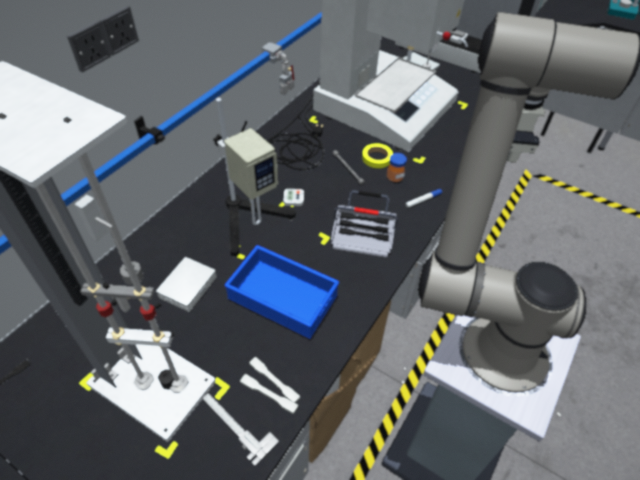

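View pics/side0.png

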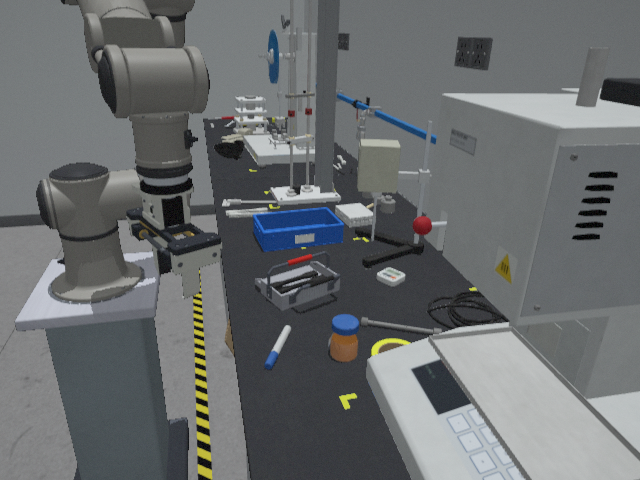

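View pics/wrist0.png

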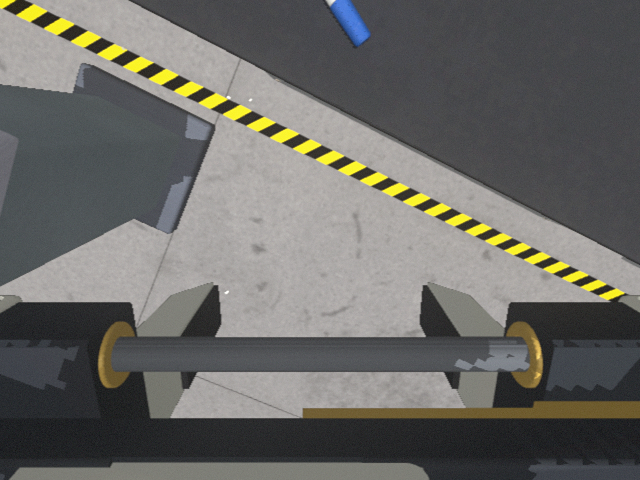

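The scene view shows the blue bin around (282,290), the pan at (365,230) with its red grip at (370,210), and the tipping bar above that at about (368,193). In the side view the grip is at (300,260). Next I'll measure them.

```bash
cat > h.py <<'E'
from plant import *
import cv2,numpy as np,time
def load(n):
    z=np.load(n+'.npz');return z
def grab(n,tag=None):
    c=calibration(n);p,d=capture(n)
    z=dict(p=p,d=d,R=c['R'],t=c['t'],f=240/np.tan(np.radians(c['fovy']/2)),cx=c['cx'],cy=c['cy'])
    if tag: cv2.imwrite(f'pics/{tag}.png',p[:,:,::-1])
    return z
def cloud(z):
    v,u=np.mgrid[:480,:640];d=z['d'].astype(float)
    C=np.stack([(u-z['cx'])/z['f']*d,(v-z['cy'])/z['f']*d,d],-1)
    X=(C-z['t'])@z['R']
    X[d<=0]=np.nan
    return X
def proj(z,X):
    c=z['R']@np.asarray(X,float)+z['t'];return z['f']*c[0]/c[2]+z['cx'],z['f']*c[1]/c[2]+z['cy']
def ray(z,u,v,h):
    R=z['R'];o=-R.T@z['t'];dd=R.T@np.array([(u-z['cx'])/z['f'],(v-z['cy'])/z['f'],1]);return o+dd*(h-o[2])/dd[2]
def crop(z,x0,y0,x1,y1,s,tag):
    cv2.imwrite(f'pics/{tag}.png',cv2.resize(z['p'][y0:y1,x0:x1,::-1],None,fx=s,fy=s,interpolation=cv2.INTER_CUBIC))
def hsv(z): return cv2.cvtColor(z['p'],cv2.COLOR_RGB2HSV)
E
python3 - <<'E'
from h import *
for n in('scene','side'):
    z=load(n+'0');X=cloud(z);H=hsv(z)
    b=(H[...,0]>105)&(H[...,0]<125)&(H[...,1]>150)&(H[...,2]>60)
    pts=X[b];pts=pts[~np.isnan(pts[:,0])]
    top=pts[(pts[:,2]>52)&(pts[:,2]<72)&(pts[:,0]>300)&(pts[:,0]<800)&(abs(pts[:,1])<400)]
    r=cv2.minAreaRect(top[:,:2].astype(np.float32));print(n,len(top),r,np.percentile(pts[:,2],[50,90,97]))
    print(cv2.boxPoints(r))
    red=((H[...,0]<8)|(H[...,0]>172))&(H[...,1]>150)&(H[...,2]>80)
    red[:150]=0
    k,l,s,c=cv2.connectedComponentsWithStats(red.astype(np.uint8))
    for i in range(1,k):
        if s[i,4]>20:
            m=X[l==i];m=m[~np.isnan(m[:,0])];print('red',s[i],c[i],np.median(m,0),ray(z,*c[i],88), m.min(0),m.max(0))
z=load('scene0');crop(z,220,180,420,350,4,'sc_crop');z=load('side0');crop(z,240,190,400,320,5,'si_crop')
E
```

```text
scene 1149 ((565.590087890625, 181.739501953125), (264.5786437988281, 164.8937530517578), 5.016634941101074) [ 40.20979279 310.98917235 313.44629321]
[[426.59793 252.3025 ]
 [441.01712  88.04042]
 [704.5823  111.1765 ]
 [690.1631  275.4386 ]]
red [355 207  23   8 110] [366.08181818 210.42727273] [ 509.72931497 -154.55395389   90.59202237] [ 503.02592444 -156.57311412   88.        ] [ 469.24871503 -255.4351137    -5.30881218] [ 573.98637843 -135.44235766   98.46237177]
red [ 97 303  14   9  57] [103.70175439 307.89473684] [679.567537   574.4442163  347.55569536] [873.65009236 499.65535593  88.        ] [673.58438919 560.38963138 341.42042081] [695.82438463 582.19944239 351.4974523 ]
red [141 306  13  10  65] [147.26153846 311.10769231] [607.02896427 534.1621549  347.67404477] [778.38416938 446.62514485  88.        ] [600.96224258 519.49880849 340.59957174] [624.26235797 541.38154385 351.17976333]
side 806 ((564.9288940429688, 175.41041564941406), (261.1114196777344, 165.12669372558594), 5.661832332611084) [ 43.11154331  82.05116333 302.32822246]
[[426.86465  244.69077 ]
 [443.15555   80.36963 ]
 [702.99316  106.130066]
 [686.7023   270.4512  ]]
red [413 216  19  19 266] [421.82330827 225.19548872] [ 546.27554083 -681.91737444  391.86201952] [9.10587504e+02 2.32129733e-02 8.80000000e+01] [ 537.72355999 -686.84843842  378.78749221] [ 559.60771451 -670.54467144  401.39854523]
red [288 254  24  12 126] [299.57142857 259.25396825] [ 504.94836493 -157.7942446    91.93285574] [ 504.67000565 -153.11975165   88.        ] [ 4.71806943e+02 -1.72851416e+02 -3.91166584e-01] [569.55889323  15.36233098  96.54199825]
```

```bash
sleep 1
```

```text
(no output)
```

View pics/sc_crop.png

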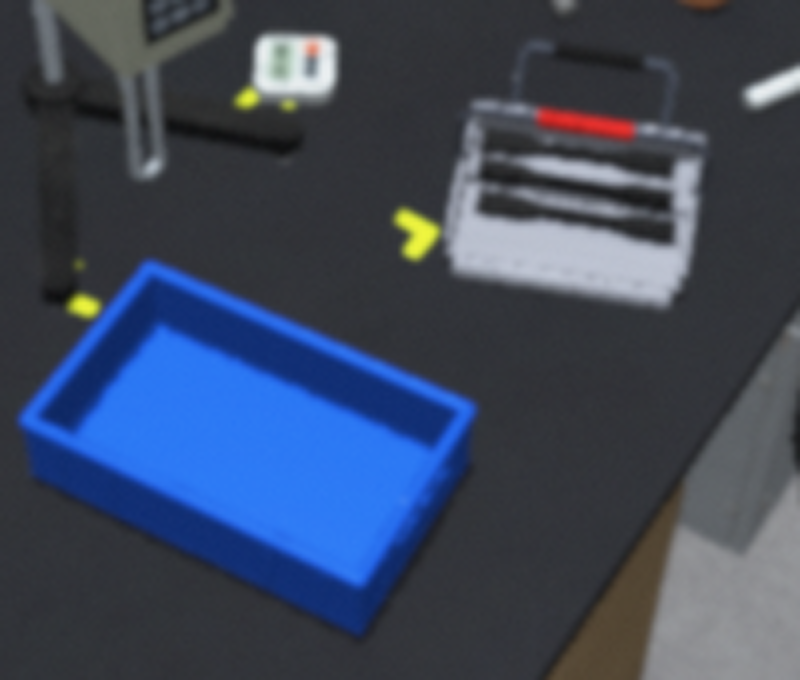

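View pics/si_crop.png

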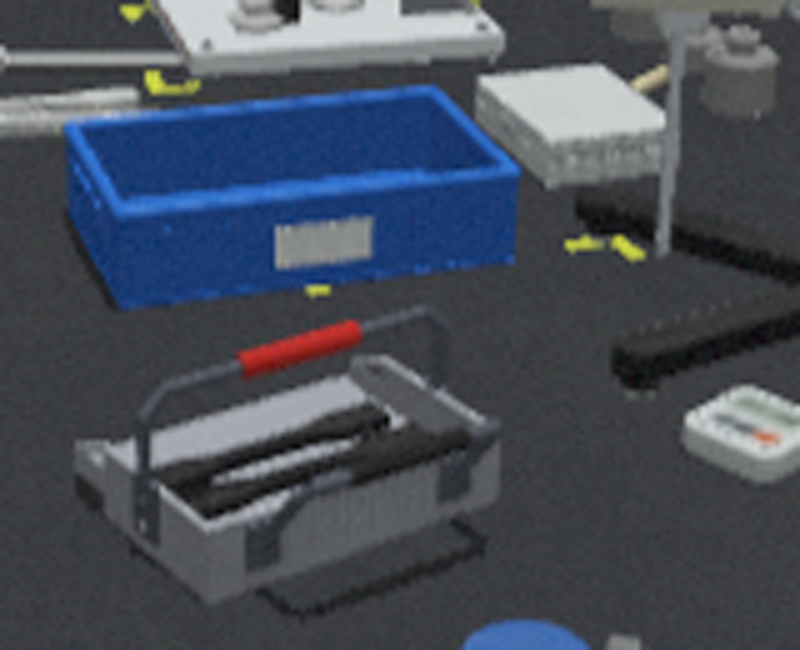

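Run:
```python
from h import *
z=load('side0');crop(z,80,170,260,330,4,'grip')
for n in('side0','scene0'):
    z=load(n);X=cloud(z)
    T=np.array([229.6,-471.7,251.]);c,s=np.cos(.4528),np.sin(.4528)
    Rt=np.array([[c,s,0],[s,-c,0],[0,0,-1]]).T
    P=(X.reshape(-1,3)-T)@Rt
    m=(np.abs(P[:,0])<150)&(np.abs(P[:,1])<150)&(P[:,2]<40)&(P[:,2]>-200)
    Q=P[m]
    for a in range(-140,40,10):
        q=Q[(Q[:,2]>=a)&(Q[:,2]<a+10)]
        if len(q)>5: print(a,len(q),np.percentile(q,[2,98],axis=0).round().tolist())
z=load('wrist0');print((-z['R'].T@z['t']-T)@Rt, Rt.T@z['R'].T)
```

```text
-140 245 [[-37.0, -40.0, -139.0], [34.0, 19.0, -131.0]]
-130 216 [[-23.0, -0.0, -130.0], [20.0, 19.0, -120.0]]
-120 263 [[-24.0, -38.0, -120.0], [20.0, 19.0, -110.0]]
-110 277 [[-23.0, -44.0, -110.0], [25.0, 19.0, -100.0]]
-100 326 [[-25.0, -45.0, -100.0], [24.0, 19.0, -90.0]]
-90 1205 [[-37.0, -88.0, -89.0], [31.0, 96.0, -80.0]]
-80 580 [[-37.0, -81.0, -80.0], [32.0, 97.0, -70.0]]
-70 495 [[-37.0, -81.0, -70.0], [31.0, 95.0, -60.0]]
-60 607 [[-37.0, -77.0, -60.0], [32.0, 89.0, -50.0]]
-50 351 [[-37.0, -78.0, -50.0], [34.0, 89.0, -41.0]]
-40 41 [[-8.0, -50.0, -40.0], [7.0, -46.0, -30.0]]
-30 133 [[-12.0, -60.0, -29.0], [9.0, 67.0, -21.0]]
-20 151 [[-12.0, -60.0, -20.0], [10.0, 66.0, -10.0]]
-10 148 [[-12.0, -59.0, -10.0], [10.0, 65.0, -0.0]]
0 151 [[-12.0, -59.0, 0.0], [9.0, 65.0, 10.0]]
10 119 [[-12.0, -56.0, 10.0], [9.0, 63.0, 20.0]]
20 45 [[-11.0, -50.0, 20.0], [10.0, 54.0, 24.0]]
-140 112 [[-37.0, -55.0, -140.0], [19.0, -18.0, -130.0]]
-130 65 [[-22.0, -55.0, -130.0], [20.0, -10.0, -120.0]]
-120 55 [[-21.0, -55.0, -120.0], [19.0, -46.0, -110.0]]
-110 54 [[-22.0, -54.0, -110.0], [18.0, -46.0, -101.0]]
-100 53 [[-24.0, -55.0, -100.0], [17.0, -47.0, -90.0]]
-90 285 [[-33.0, -99.0, -89.0], [27.0, -48.0, -80.0]]
-80 77 [[-36.0, -100.0, -80.0], [29.0, -56.0, -70.0]]
-70 58 [[-36.0, -98.0, -70.0], [28.0, -89.0, -60.0]]
-60 71 [[-35.0, -92.0, -59.0], [26.0, -83.0, -50.0]]
-50 63 [[-35.0, -93.0, -50.0], [26.0, -83.0, -41.0]]
-30 10 [[-10.0, -69.0, -25.0], [8.0, -66.0, -20.0]]
-20 21 [[-11.0, -67.0, -19.0], [11.0, -60.0, -10.0]]
-10 29 [[-11.0, -68.0, -10.0], [11.0, -50.0, -1.0]]
0 29 [[-11.0, -67.0, 0.0], [11.0, -55.0, 9.0]]
10 16 [[-9.0, -63.0, 10.0], [10.0, -47.0, 20.0]]
[  80.0121259     0.79459996 -132.34550147] [[-7.90622285e-04 -9.56486230e-01 -2.91776397e-01]
 [ 9.99999660e-01 -6.87525753e-04 -4.55873406e-04]
 [ 2.35432848e-04 -2.91776659e-01  9.56486448e-01]]
```

View pics/grip.png

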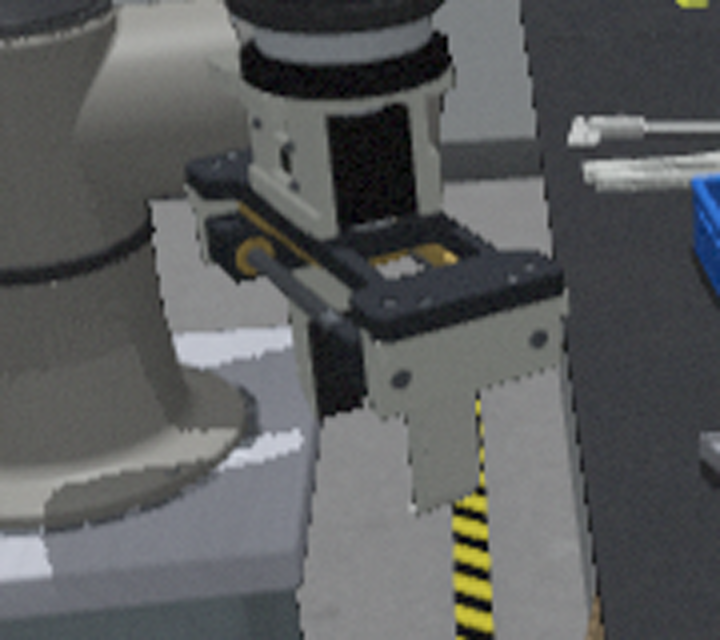

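Run:
```python
from h import *
z=load('scene0')
for u,v in((354.5,209.5),(378.5,212)): print(ray(z,u,v,88))
z=load('side0')
for u,v in((288,262),(312,256)): print(ray(z,u,v,88))
T=np.array([229.6,-471.7]);c,s=np.cos(.4528),np.sin(.4528)
D=np.array([500,-110])-T
print(c*D[0]+s*D[1], s*D[0]-c*D[1])
```

```text
[ 532.91855722 -140.70452296   88.        ]
[ 469.92045307 -171.49774359   88.        ]
[ 473.54788021 -162.49715507   88.        ]
[ 539.45065861 -141.06074497   88.        ]
401.3889739390442 -206.95396009779873
```

```bash
python3 -m jog '[0.75,45,-23,0,0,0.75,45,-23,0,0,0.75,45,-23,0,0,0.75,45,-23,0,0,0.75,45,-23,0,0]'; python3 -m jog '[0.75,45,-23,0,0,0.75,45,-23,0,0,0.75,45,-23,0,0,0.75,45,-23,0,0,0.75,0,0,0,0]'
python3 - <<'E'
from h import *
o=get_obs();print(o['tool_pos'],o['tcp_rot'],o['grip_width'])
z=grab('wrist','w1');np.savez('w1.npz',**z)
z=grab('side','s1');np.savez('s1.npz',**z)
E
```

```text
time: 0.65
tool_pos: [379.5, -273.3, 249.3]
tcp_rot: [-3.139, 0.001, 0.441]
contact_force: [0.4, -0.0, -0.0]
grip_width: 56.5
time: 1.15
tool_pos: [502.7, -109.1, 248.7]
tcp_rot: [-3.138, 0.0, 0.446]
contact_force: [-0.8, -0.4, -0.2]
grip_width: 23.4
[ 502.72027301 -109.06143908  248.69003791] [-3.13829014e+00  1.13168359e-04  4.46214188e-01] 23.376434034473473
```

View pics/w1.png

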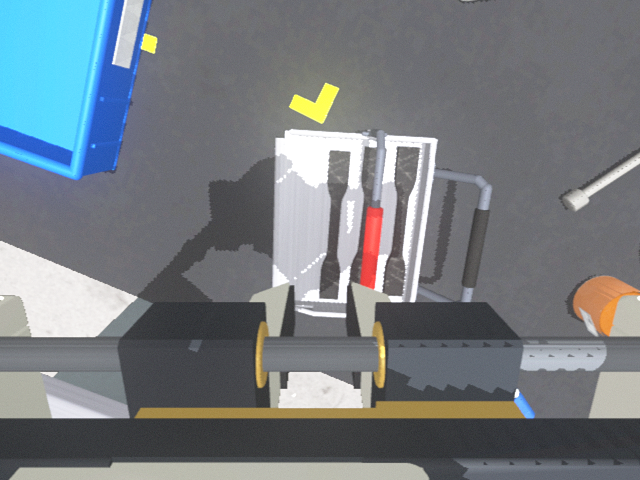

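View pics/s1.png

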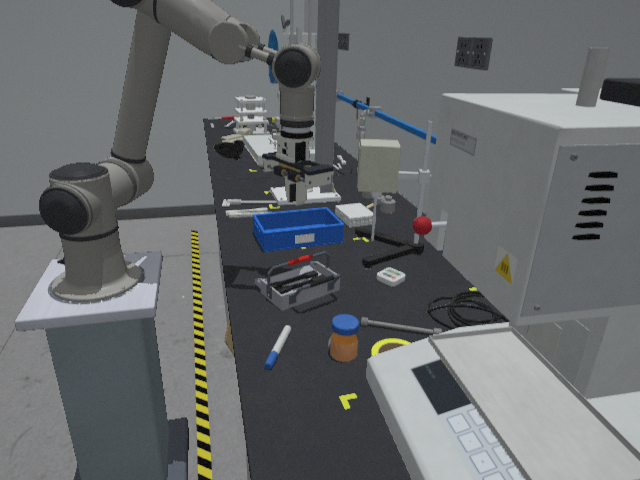

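Run:
```python
from h import *
z=load('w1');d=z['d']
v,u=np.mgrid[:480,:640]
Rc=np.array([[0,-.956486,-.291776],[1,0,0],[0,-.291776,.956486]])
C=np.stack([(u-z['cx'])/z['f']*d,(v-z['cy'])/z['f']*d,d],-1)
P=C@Rc.T+np.array([80,.8,-132.3])
for r in (302,310,320,330,375,390,405,440,470):
    print(r,[(c,P[r,c].round().astype(int).tolist()) for c in (5,20,30,45,130,200,260,290,350,440,520,590,600,610,620,635)])
z=load('s1');crop(z,240,120,360,220,6,'g2')
z=load('w1');crop(z,250,110,520,310,3,'w1c')
```

```text
302 [(5, [37, -79, -45]), (20, [35, -78, -42]), (30, [-492, -971, 1027]), (45, [-490, -916, 1021]), (130, [-491, -635, 1024]), (200, [37, -30, -45]), (260, [37, -14, -46]), (290, [10, -11, 9]), (350, [10, 13, 9]), (440, [37, 31, -46]), (520, [-108, 221, 248]), (590, [-95, 277, 221]), (600, [-89, 278, 210]), (610, [-87, 284, 205]), (620, [35, 79, -42]), (635, [38, 79, -46])]
310 [(5, [35, -78, -46]), (20, [33, -78, -42]), (30, [-521, -977, 1026]), (45, [-518, -920, 1018]), (130, [-259, -361, 521]), (200, [37, -28, -50]), (260, [37, -14, -50]), (290, [11, -11, 1]), (350, [9, 13, 4]), (440, [37, 30, -50]), (520, [-118, 223, 249]), (590, [-101, 275, 217]), (600, [-96, 278, 207]), (610, [-95, 285, 204]), (620, [33, 79, -42]), (635, [35, 80, -46])]
320 [(5, [33, -77, -48]), (20, [30, -78, -42]), (30, [-558, -983, 1023]), (45, [-557, -932, 1022]), (130, [-265, -348, 493]), (200, [37, -27, -55]), (260, [36, -13, -53]), (290, [8, -11, -2]), (350, [6, 13, 3]), (440, [37, 28, -55]), (520, [-130, 225, 249]), (590, [-112, 276, 215]), (600, [-106, 278, 205]), (610, [-107, 289, 206]), (620, [31, 79
[... 1531 characters left out ...]
-55, -78]), (20, [27, -52, -79]), (30, [27, -50, -79]), (45, [26, -48, -78]), (130, [25, -34, -77]), (200, [26, -20, -78]), (260, [27, -10, -78]), (290, [26, -5, -78]), (350, [27, 6, -79]), (440, [27, 22, -78]), (520, [26, 37, -78]), (590, [27, 48, -79]), (600, [26, 51, -78]), (610, [27, 52, -79]), (620, [27, 54, -78]), (635, [26, 57, -78])]
470 [(5, [24, -52, -83]), (20, [26, -48, -84]), (30, [25, -47, -83]), (45, [26, -44, -84]), (130, [25, -31, -83]), (200, [25, -19, -83]), (260, [27, -9, -84]), (290, [28, -4, -85]), (350, [27, 6, -85]), (440, [24, 21, -82]), (520, [26, 34, -84]), (590, [25, 46, -83]), (600, [24, 48, -82]), (610, [25, 49, -83]), (620, [24, 51, -82]), (635, [25, 53, -83])]
```

View pics/g2.png

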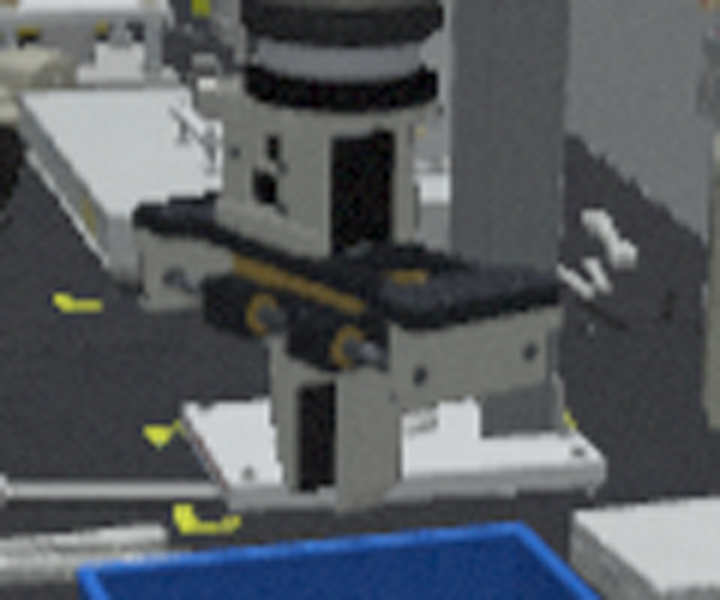

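View pics/w1c.png

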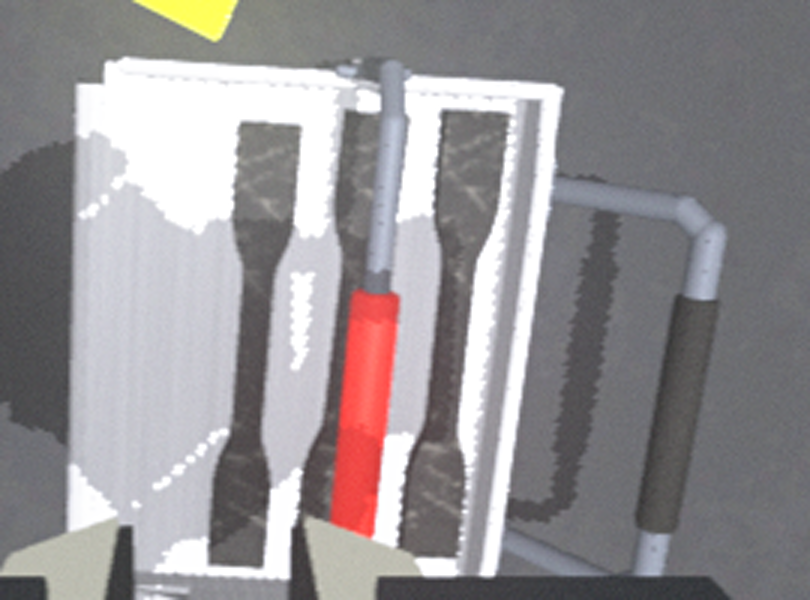

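```bash
python3 -m jog '[0.3,-40,-45,0,0,0.3,-40,-45,0,0,0.3,0,-45,0,0,0.3,0,0,0,0]' | tail -2
python3 - <<'E'
from h import *
z=grab('wrist','w2');np.savez('w2.npz',**z)
E
python3 -m jog '[0,0,45,0,0,0,0,45,0,0,0,0,45,0,0,0,0,30,0,0,0,0,0,0,0]' | tail -2
python3 - <<'E'
from h import *
z=grab('wrist','w3');np.savez('w3.npz',**z);print(get_obs()['tool_pos'],get_obs()['tcp_rot'])
E
```

```text
contact_force: [-0.3, -0.2, 0.0]
grip_width: 50.5
contact_force: [0.3, -0.2, 0.8]
grip_width: 90.7
[ 451.68446997 -197.91322304  246.35314721] [3.1407953  0.00641253 0.42982544]
```

View pics/w2.png

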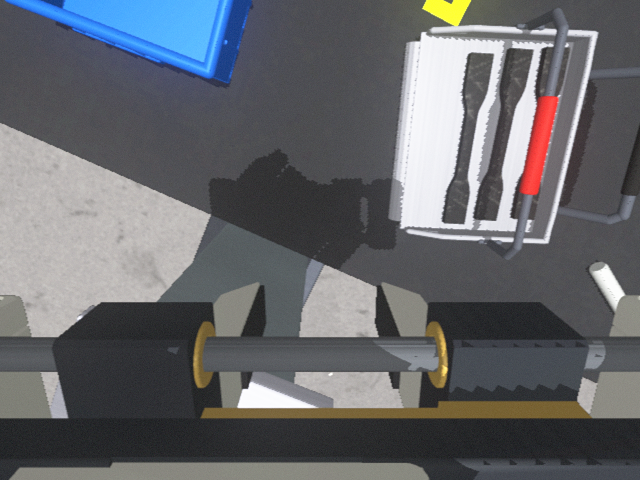

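View pics/w3.png

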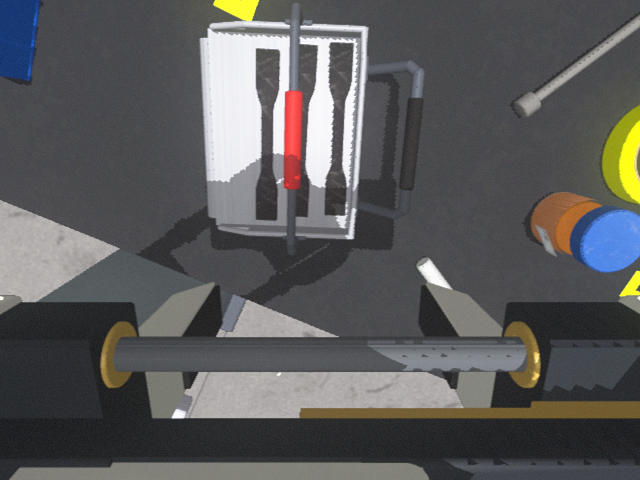

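```bash
cat > meas.py <<'E'
from h import *
def red(z):
    X=cloud(z);H=hsv(z)
    m=((H[...,0]<8)|(H[...,0]>172))&(H[...,1]>150)&(H[...,2]>80)
    k,l,s,c=cv2.connectedComponentsWithStats(m.astype(np.uint8));i=1+np.argmax(s[1:,4])
    P=X[l==i];P=P[~np.isnan(P[:,0])];md=np.median(P,0);P=P[np.linalg.norm(P-md,axis=1)<50]
    ys,xs=np.where(l==i);
    (cx,cy),(w,h),a=cv2.minAreaRect(np.c_[xs,ys].astype(np.float32))
    return z,md,P,(cx,cy),cv2.boxPoints(((cx,cy),(w,h),a))
if __name__=='__main__':
    for n in('w2','w3'):
        z,md,P,c,b=red(load(n))
        q=P[:,:2]-P[:,:2].mean(0);v=np.linalg.svd(q,full_matrices=False)[2][0]
        print(n,'red top z',np.percentile(P[:,2],[5,50,95]),'centre88',ray(z,*c,88),'yaw',np.degrees(np.arctan2(v[1],v[0])),np.ptp(q@v))
        o=sorted(b.tolist(),key=lambda p:p[1]);e1=(np.array(o[0])+o[1])/2;e2=(np.array(o[2])+o[3])/2
        r1,r2=ray(z,*e1,88),ray(z,*e2,88);print(' ends',e1,e2,r1,r2,np.degrees(np.arctan2((r1-r2)[1],(r1-r2)[0])),np.linalg.norm(r1-r2))
    z=load('w3')
    r1,r2=ray(z,414,98,70),ray(z,408,190,70);print('tip',r1,r2,(r1+r2)/2)
    z=load('w2')
    for uv in((404,40),(390,222),(597,32),(548,243)): print(uv,ray(z,*uv,15),ray(z,*uv,42))
    # bin rim
    for n in('w2','w3','w1'):
        z=load(n);X=cloud(z);H=hsv(z)
        b=(H[...,0]>95)&(H[...,0]<125)&(H[...,1]>120)
        for lo,hi in((50,62),(62,70)):
            p=X[b&(X[...,2]>lo)&(X[...,2]<hi)]
            if len(p)>20:
                print(n,lo,len(p),p.min(0).round(),p.max(0).round())
E
python3 meas.py
```

```text
w2 red top z [87.39389025 92.43471791 94.39062434] centre88 [ 506.16627602 -153.48867766   88.        ] yaw -157.702827971909 69.82326890901591
 ends [548.65570068  94.67536163] [527.91229248 194.02562714] [ 537.91100197 -140.40075002   88.        ] [ 471.91280511 -167.61092743   88.        ] 22.40570160279605 71.38736403301718
w3 red top z [90.01430001 92.61666366 94.19932512] centre88 [ 506.14808405 -153.77986061   88.        ] yaw -157.86648973659817 68.876138050706
 ends [293.46322632  90.91274643] [291.5944519  188.08835602] [ 537.17604245 -141.12222206   88.        ] [ 472.75228557 -167.40344303   88.        ] 22.192659918162498 69.57817924493231
tip [ 571.35882137 -224.94029899   70.        ] [ 507.41127431 -254.47273628   70.        ] [ 539.38504784 -239.70651764   70.        ]
(404, 40) [543.45510756 -37.69700437  15.        ] [536.83336171 -34.99187648  42.        ]
(390, 222) [ 395.99779299 -102.60232787   15.        ] [400.35510475 -95.06461986  42.        ]
(597, 32) [ 617.65657336 -183.54419544   15.        ] [ 605.51009535 -169.97989303   42.        ]
(548, 243) [ 443.29974284 -255.74878749   15.        ] [ 444.13514838 -236.80843183   42.        ]
w2 50 1015 [433.  88.  50.] [504. 244.  62.]
w2 62 2976 [433.  88.  62.] [502. 241.  67.]
w3 62 185 [ 514. -424.   65.] [ 563. -399.   70.]
w1 50 1383 [441.  88.  50.] [590. 160.  62.]
w1 62 2165 [442.  88.  62.] [588. 154.  66.]
```

Run:
```python
from h import *
for n,th in(('w1',63),('w2',63),('scene0',60),('side0',60)):
    z=load(n);X=cloud(z);H=hsv(z)
    b=(H[...,0]>95)&(H[...,0]<125)&(H[...,1]>120)
    p=X[b&(X[...,2]>th)&(X[...,2]<68)&(X[...,0]>400)&(X[...,0]<720)&(X[...,1]>60)&(X[...,1]<300)]
    th_=np.radians(5.3);u=np.array([np.cos(th_),np.sin(th_)]);w=np.array([-u[1],u[0]])
    for it in range(3):
        s=p[:,:2]@u;t=p[:,:2]@w
        t0=np.percentile(t,2) if it==0 else tm
        m=(t<t0+10) if it==0 else abs(t-tm)<6
        q=p[m,:2];c=q.mean(0);v=np.linalg.svd(q-c,full_matrices=False)[2][0];v*=np.sign(v[0])
        if np.ptp(q@u)>90: u=v;w=np.array([-u[1],u[0]])
        tm=np.median(q@w)
    print(n,m.sum(),'yaw',np.degrees(np.arctan2(u[1],u[0])),'span',q.min(0).round(1),q.max(0).round(1),'y at x=500',c[1]+(500-c[0])*u[1]/u[0],'at 565',c[1]+(565-c[0])*u[1]/u[0],'smin',(p[:,:2]@u).min(),(p[:,:2]@u).max())
```

```text
w1 1034 yaw 4.566050330209996 span [446.7  88.4] [587.1 107.2] y at x=500 96.75019552621207 at 565 101.94120919099144 smin 452.6632709613194 593.1847507526282
w2 654 yaw 5.300000000000001 span [446.2  89. ] [501.6 100.1] y at x=500 97.07839983662365 at 565 103.10826752492467 smin 452.8886975068882 508.1197957020577
scene0 259 yaw 5.01719339179841 span [443.1  90.9] [700.4 123.9] y at x=500 100.63866839441287 at 565 106.34508662311661 smin 448.7743300993531 709.7799992557806
side0 201 yaw 4.866301399161195 span [443.6  84.9] [698.8 115.9] y at x=500 94.02028282348785 at 565 99.55423964944804 smin 449.21429035158957 707.7584219687951
```

```bash
cat > rel.py <<'E'
from plant import *
import numpy as np,sys
def rel(target,yawdeg):
    o=get_obs();y=np.radians(yawdeg);D=np.array(target,float)-o['tool_pos']
    from scipy.spatial.transform import Rotation as R
    T=R.from_euler('xyz',o['tcp_rot']).as_matrix()
    print('t',round(o['time'],2),'pos',o['tool_pos'].round(1),'rot',np.degrees(o['tcp_rot']).round(2),'F',o['contact_force'].round(1),'w',round(o['grip_width'],1))
    print('tool shift',(T.T@D).round(1),'turn',round(np.degrees(o['tcp_rot'][2])-yawdeg,2))
if __name__=='__main__':
    a=list(map(float,sys.argv[1:]));rel(a[:3],a[3])
E
python3 -m jog '[0,0,0,0,2.3,0,33,-10,40,0,0,33,-10,40,0,0,0,0,0,0]' | tail -1; python3 rel.py 505.5 -154.5 94 22.3
```

```text
grip_width: 92.1
t 2.65 pos [ 503.2 -157.9  166.2] rot [179.82   0.32  21.77] F [-1.2 -0.1 -0.9] w 92.1
tool shift [ 3.8 -2.6 72.2] turn -0.53
```

```bash
python3 -m jog '[0,4,-2.5,36,-0.5,0,0,0,36,0,0,0,0,0,0]' | tail -1; python3 rel.py 505.5 -154.5 94 22.3; python3 -c "
from h import *
z=grab('side','s4');crop(z,240,170,400,320,5,'s4c')"
```

```text
grip_width: 91.7
t 2.95 pos [ 505.4 -154.7   94.3] rot [179.71   0.28  22.39] F [ 0.2 -0.5  0. ] w 91.7
tool shift [ 0.2 -0.1  0.3] turn 0.09
```

View pics/s4c.png

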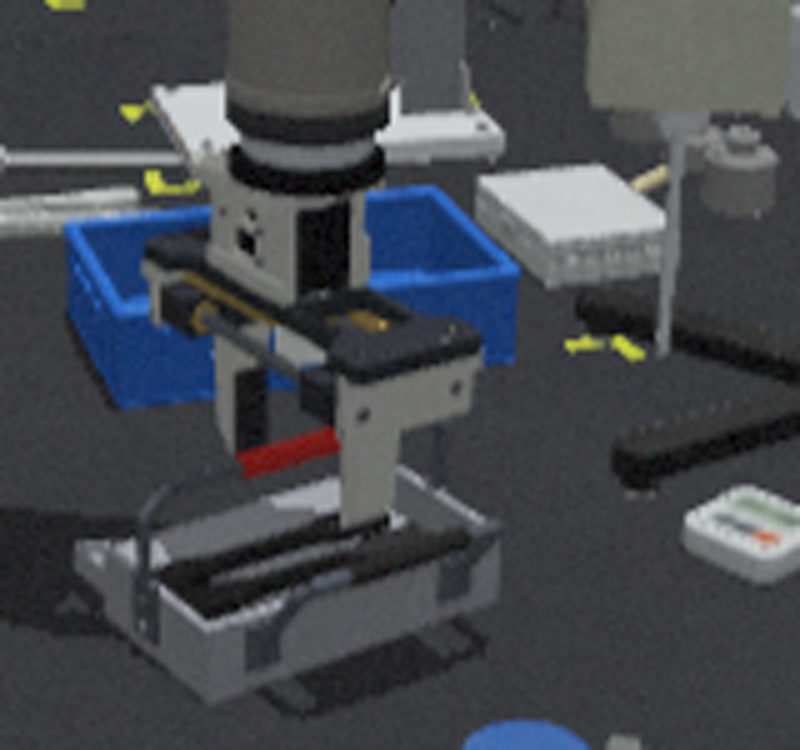

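The fingers stand on either side of the red grip at about (290,450) in the crop. Closing now, then a gentle lift.

```bash
python3 -m jog '[1,0,0,0,0,1,0,0,0,0,1,0,0,0,0,1,0,0,0,0,1,0,0,0,0]' | tail -1;python3 -m jog '[1,0,0,0,0,1,0,0,0,0,1,0,0,0,0,1,0,0,0,0,1,0,0,0,0]' | tail -1; python3 -m jog '[1,0,0,-5,0,1,0,0,-10,0,1,0,0,-15,0,1,0,0,-15,0,1,0,0,0,0]';  python3 -c "
from h import *
z=grab('side','s5');crop(z,240,170,400,320,5,'s5c')"
```

```text
grip_width: 56.6
grip_width: 16.6
time: 4.5
tool_pos: [507.5, -156.6, 151.3]
tcp_rot: [3.128, -0.002, 0.39]
contact_force: [0.7, -0.4, -4.3]
grip_width: 12.4
```

View pics/s5c.png

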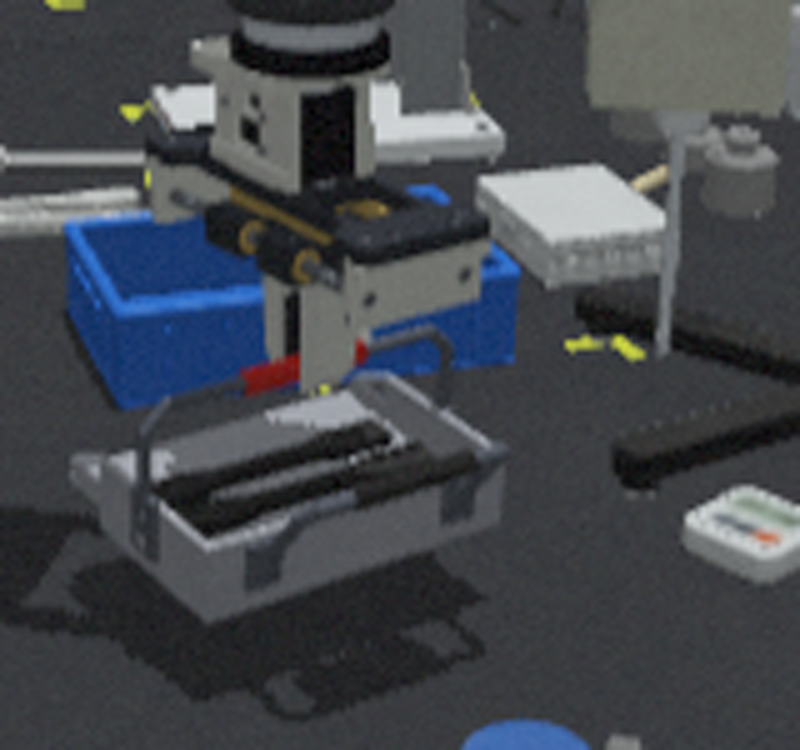

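```bash
python3 -m jog '[1,4,-4,-6,1,1,10,-10,-8,2,1,15,-15,-8,3,1,17,-17,-8,3,1,17,-17,-4,3]' | tail -1;python3 -m jog '[1,14,-13,0,3,1,10,-9,0,2,1,5,-5,0,1,1,3,-3,0,0,1,0,0,0,0]' | tail -1;python3 rel.py 583 -36 185 5; python3 -c "
from h import *
z=grab('side','s6');crop(z,220,150,400,300,4,'s6c');z=grab('wrist','w6');np.savez('w6.npz',**z);z=grab('scene','c6');crop(z,220,150,420,330,4,'c6c')"
```

```text
grip_width: 12.1
grip_width: 12.0
t 5.55 pos [576.6 -35.5 179.6] rot [179.62   0.32   3.12] F [ 0.1  0.4 -4.5] w 12.0
tool shift [ 6.4  0.8 -5.4] turn -1.88
```

View pics/s6c.png

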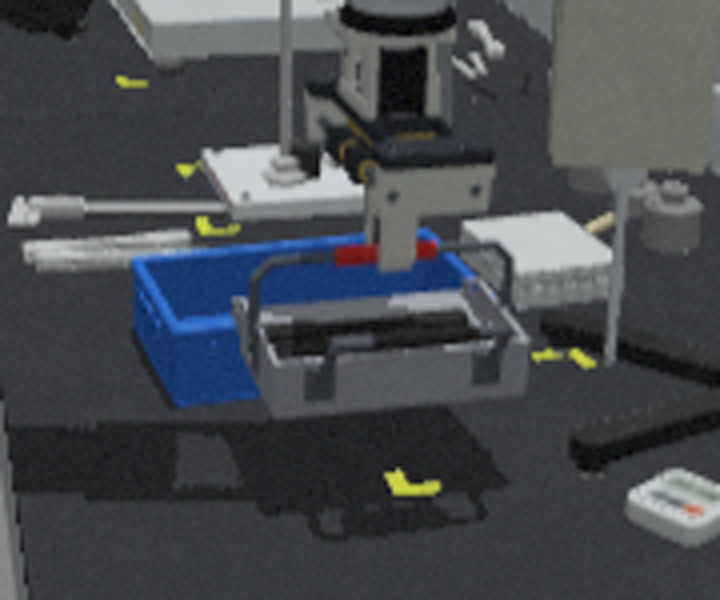

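View pics/w6.png

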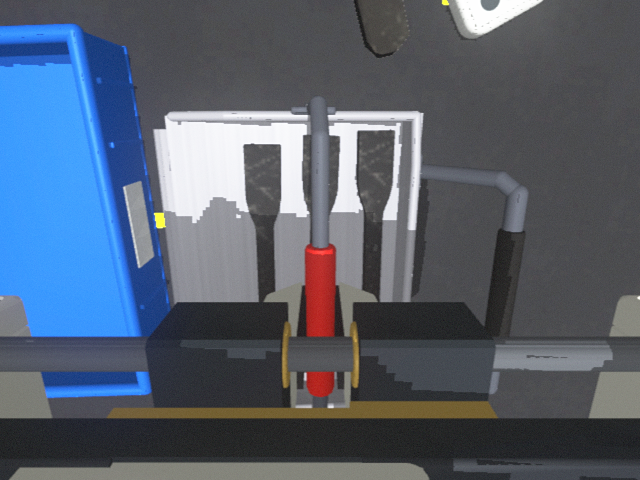

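View pics/c6c.png

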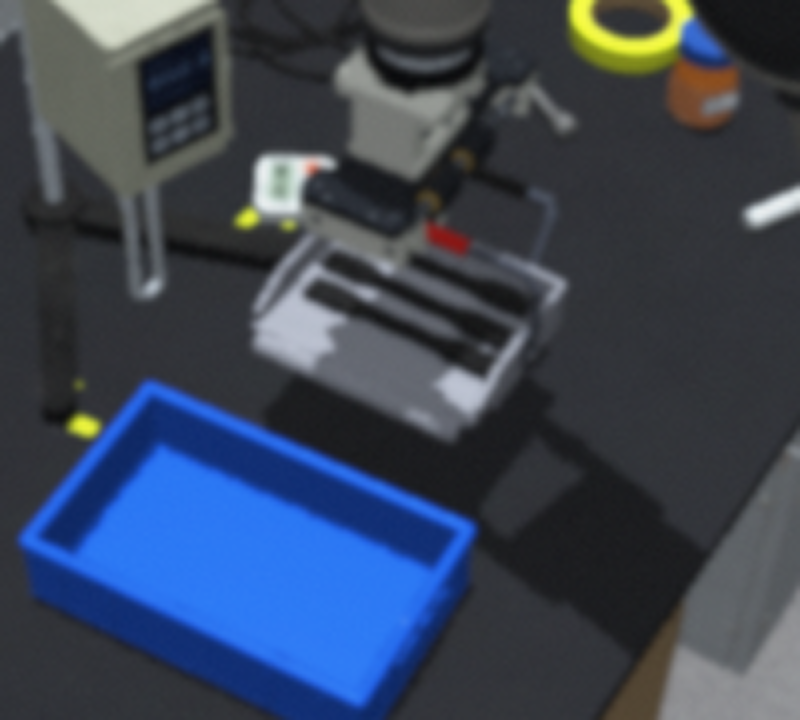

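Run:
```python
from h import *
z=load('w6');X=cloud(z);H=hsv(z)
b=(H[...,0]>95)&(H[...,0]<125)&(H[...,1]>120)
p=X[b&(X[...,2]>62.5)&(X[...,2]<70)]
th=np.radians(5);u=np.array([np.cos(th),np.sin(th)]);w=np.array([-u[1],u[0]])
for i in range(4):
    t=p[:,:2]@w;tm=np.percentile(t,10) if i==0 else tm
    m=abs(t-tm)<(7 if i==0 else 5);q=p[m,:2];c=q.mean(0);v=np.linalg.svd(q-c,full_matrices=False)[2][0];v*=np.sign(v[0]);u=v;w=np.array([-u[1],u[0]]);tm=np.median(q@w)
print(m.sum(),'yaw',np.degrees(np.arctan2(u[1],u[0])),q.min(0),q.max(0),'y571',c[1]+(571-c[0])*u[1]/u[0], np.percentile(p[m,2],[50,98]), 'z by x',[ (a,np.median(p[m][(q[:,0]>a)&(q[:,0]<a+30),2]).round(1)) for a in range(450,690,40)])
# pan front edge
S=H[...,1];g=(S<60)&(X[...,2]>60)&(X[...,2]<140)
for r in (140,160,180,200,240,280):
    row=[(c,X[r,c].round(1).tolist()) for c in range(150,185,4) if X[r,c,2]>60 and X[r,c,2]<160]
    print(r,row)
H_=((H[...,0]<8)|(H[...,0]>172))&(H[...,1]>150)&(H[...,2]>80);P=X[H_];print('red',np.median(P,0))
# pan side wall corner points (top edge) 
for uv in((170,115),(418,115)): print(uv,X[uv[1],uv[0]])
```

```text
3608 yaw 4.929271223280229 [447.17656085  88.41837777] [703.10199422 118.76471064] y571 102.70492445541257 [63.66309989 65.222828  ] z by x [(450, np.float64(63.5)), (490, np.float64(63.5)), (530, np.float64(63.6)), (570, np.float64(63.7)), (610, np.float64(63.7)), (650, np.float64(63.7))]
140 [(158, [642.3, 57.2, 91.5]), (162, [642.4, 54.9, 91.8]), (166, [642.6, 52.2, 93.0]), (170, [642.8, 49.3, 94.8]), (174, [642.9, 47.6, 93.6]), (178, [643.0, 45.2, 94.0]), (182, [643.1, 43.2, 93.5])]
160 [(158, [631.2, 58.2, 91.0]), (162, [631.3, 55.9, 91.2]), (166, [631.7, 52.7, 93.7]), (170, [632.0, 50.1, 94.7]), (174, [632.1, 47.9, 94.5]), (178, [632.2, 45.7, 94.6]), (182, [632.3, 43.6, 94.0])]
180 [(162, [619.9, 56.8, 90.9]), (166, [620.5, 53.4, 93.8]), (170, [620.4, 51.5, 92.7]), (174, [621.0, 48.4, 95.1]), (178, [621.2, 46.0, 95.5]), (182, [621.1, 44.0, 94.7])]
200 [(162, [607.4, 59.0, 87.3]), (166, [608.8, 54.4, 93.2]), (170, [609.0, 51.9, 93.7]), (174, [609.3, 49.4, 94.3]), (178, [609.5, 46.9, 94.9]), (182, [609.5, 44.8, 94.1])]
240 [(170, [584.2, 54.0, 92.3]), (174, [584.7, 51.1, 93.5]), (178, [585.0, 48.6, 93.8]), (182, [585.4, 45.9, 94.8])]
280 [(174, [558.0, 53.3, 91.9]), (178, [559.3, 49.8, 94.6]), (182, [559.6, 47.3, 94.8])]
red [nan nan nan]
(170, 115) [656.01586951  44.20183199 106.58041146]
(418, 115) [662.63812971 -80.84239564 112.14083592]
```

Run:
```python
from h import *
z=load('w6');X=cloud(z);H=hsv(z)
m=((H[...,0]<8)|(H[...,0]>172))&(H[...,1]>150)&(H[...,2]>80);m[:230]=0;m[330:]=0
P=X[m];P=P[~np.isnan(P[:,0])];print(len(P),np.median(P,0),np.percentile(P[:,2],[10,50,90]))
q=P[:,:2]-P[:,:2].mean(0);v=np.linalg.svd(q,full_matrices=False)[2][0];print(np.degrees(np.arctan2(v[1],v[0])))
g=(H[...,1]<60)
for r,cs in ((130,(200,230,300,340,390)),(190,(200,230)),(117,(190,250,290,340,400)),(220,(400,410,418))):
    print(r,[(c,X[r,c].round(1).tolist()) for c in cs])
z=grab('side','s7');z=load('w6')
```

```text
2425 [591.69599948 -35.30128071 168.19564142] [165.85838411 168.19564142 169.44918555]
-176.92028570026162
130 [(200, [649.0, 33.1, 93.5]), (230, [649.8, 16.9, 92.7]), (300, [651.8, -21.5, 89.4]), (340, [653.0, -43.9, 89.7]), (390, [654.5, -71.0, 94.3])]
190 [(200, [615.7, 34.4, 93.7]), (230, [616.7, 17.1, 94.0])]
117 [(190, [655.6, 32.8, 110.7]), (250, [657.2, 1.8, 117.0]), (290, [658.3, -17.5, 115.9]), (340, [659.6, -42.0, 114.0]), (400, [661.2, -71.8, 112.8])]
220 [(400, [603.9, -82.6, 93.4]), (410, [608.8, -83.6, 112.0]), (418, [581.8, -120.1, -0.3])]
```

View pics/s7.png

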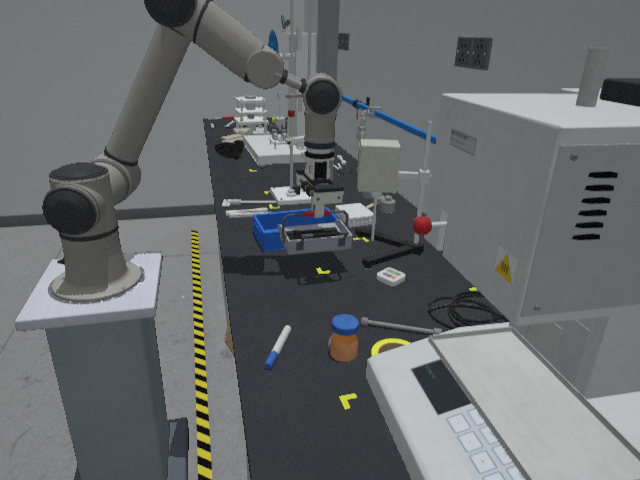

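```bash
python3 -m jog '[1,0,-8,0,-1,1,1,-14,0,-0.8,1,2,-16,0,0,1,0,-12,0,0,1,0,-7,0,0]' | tail -1;python3 rel.py 578 29 180 4.93
```

```text
grip_width: 11.9
t 6.25 pos [574.1  24.1 179.8] rot [179.63   0.31   4.87] F [ 0.6 -0.  -3.8] w 11.9
tool shift [ 4.3 -4.5 -0.2] turn -0.06
```

```bash
python3 -m jog '[1,4,-4.5,0,0,1,0,0,0,0]' | tail -1;python3 rel.py 578 29 180 4.93
python3 - <<'E'
from h import *
z=grab('wrist','w8');np.savez('w8.npz',**z)
z=grab('side','s8');np.savez('s8.npz',**z);crop(z,240,180,390,290,5,'s8c')
E
```

```text
grip_width: 11.8
t 6.45 pos [577.9  31.3 180. ] rot [179.63   0.29   5.03] F [-0.3  0.8 -4.3] w 11.8
tool shift [-0.1  2.4 -0. ] turn 0.1
```

View pics/w8.png

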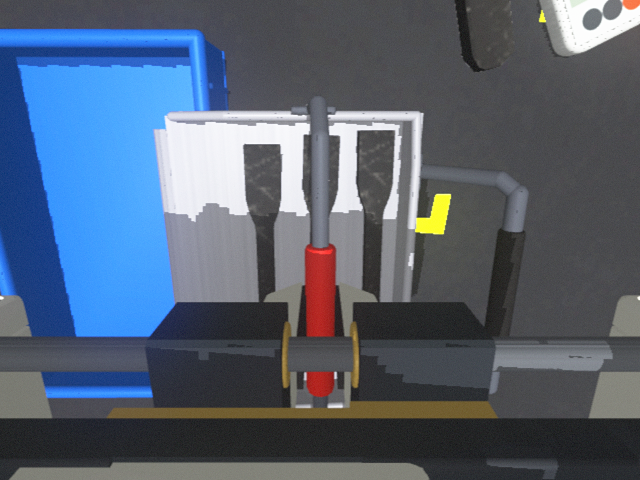

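View pics/s8c.png

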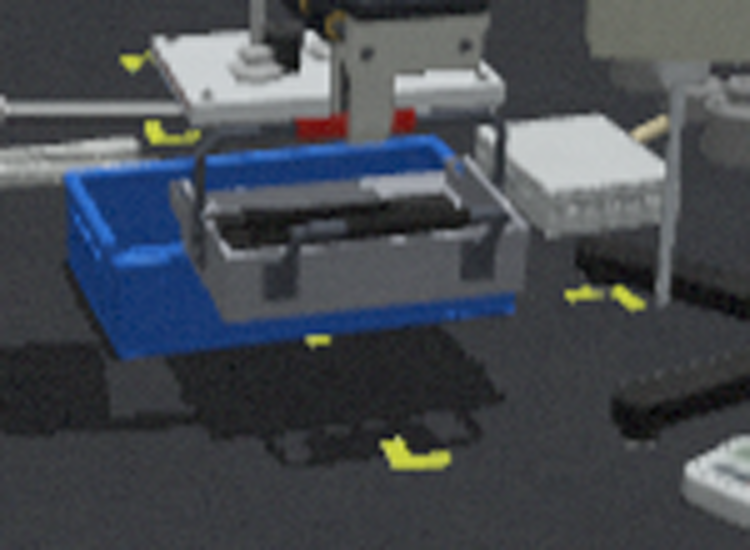

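Run:
```python
from h import *
z=load('w8');X=cloud(z);H=hsv(z)
n=np.array([-.0859,.9963]);r0=np.array([571.5,102.7])
for r in (140,155,170,185,200,240,280):
    print(r,[(c,((X[r,c,:2]-r0)@n).round(1),X[r,c,2].round(1)) for c in range(150,200,4) if 70<X[r,c,2]<160])
b=(H[...,0]>95)&(H[...,0]<125)&(H[...,1]>120)&(X[...,2]>63)&(X[...,2]<70);b[:, :180]=0
p=X[b];t=(p[:,:2]-r0)@n;print(np.percentile(t,[2,25,50,75,98]))
```

```text
140 [(158, np.float64(17.7), np.float64(92.4)), (162, np.float64(14.8), np.float64(94.0)), (166, np.float64(12.2), np.float64(95.2)), (170, np.float64(10.2), np.float64(94.5)), (174, np.float64(7.4), np.float64(96.2)), (178, np.float64(5.6), np.float64(95.2)), (182, np.float64(3.9), np.float64(93.8)), (186, np.float64(1.3), np.float64(94.9)), (190, np.float64(-0.8), np.float64(94.7)), (194, np.float64(-2.9), np.float64(94.3)), (198, np.float64(-4.9), np.float64(93.6))]
155 [(158, np.float64(19.6), np.float64(90.2)), (162, np.float64(16.0), np.float64(93.5)), (166, np.float64(13.3), np.float64(94.8)), (170, np.float64(11.0), np.float64(95.0)), (174, np.float64(8.5), np.float64(95.6)), (178, np.float64(6.6), np.float64(94.9)), (182, np.float64(4.5), np.float64(94.6)), (186, np.float64(1.9), np.float64(95.7)), (190, np.float64(0.0), np.float64(94.6)), (194, np.float64(-2.2), np.float64(94.7)), (198, np.float64(-4.2), np.float64(94.0))]
170 [(162, np.float64(17.3), np.float64(92.9)), (166, np.float64(14.6), np.float64(93.8)), (170, np.float64(12.2), np.float64(94.2)), (174, np.float64(9.
[... 1145 characters left out ...]
70, np.float64(17.5), np.float64(93.1)), (174, np.float64(15.0), np.float64(93.3)), (178, np.float64(12.0), np.float64(94.9)), (182, np.float64(9.6), np.float64(94.8)), (186, np.float64(6.7), np.float64(96.3)), (190, np.float64(4.9), np.float64(94.7)), (194, np.float64(2.4), np.float64(95.3)), (198, np.float64(0.2), np.float64(94.6))]
280 [(174, np.float64(17.9), np.float64(93.4)), (178, np.float64(15.1), np.float64(94.1)), (182, np.float64(12.4), np.float64(94.9)), (186, np.float64(9.6), np.float64(95.7)), (190, np.float64(7.4), np.float64(95.1)), (194, np.float64(4.7), np.float64(95.7)), (198, np.float64(2.3), np.float64(95.6))]
[-3.08007605 -0.862576    0.87992023  2.72422073  8.39565898]
```

```bash
python3 -m jog '[1,0,0,6,0,1,0,0,8,0,1,0,0,6,0,1,0,0,0,0]' | tail -4;python3 -m jog '[1,0,0,3,0,1,0,0,0,0]' | tail -4;python3 -m jog '[1,0,0,3,0,1,0,0,0,0]' | tail -4
```

```text
tool_pos: [577.1, 28.6, 157.5]
tcp_rot: [3.135, 0.007, 0.085]
contact_force: [0.4, 0.6, -4.7]
grip_width: 12.3
tool_pos: [576.9, 28.3, 153.8]
tcp_rot: [3.135, 0.008, 0.084]
contact_force: [0.0, -0.5, -4.4]
grip_width: 12.2
tool_pos: [577.4, 27.8, 151.3]
tcp_rot: [3.134, 0.006, 0.084]
contact_force: [-0.9, 0.6, -2.6]
grip_width: 12.1
```

```bash
python3 -m jog '[1,0,4,1,0,1,0,0,0,0]' | tail -4;python3 -m jog '[1,0,7,7,0,1,0,0,0,0]' | tail -4;python3 -m jog '[1,0,6,8,0,1,0,0,0,0]' | tail -4
python3 - <<'E'
from h import *
z=grab('side','s9');crop(z,240,180,390,290,5,'s9c');z=grab('scene','c9');crop(z,230,180,380,300,5,'c9c')
E
```

```text
tool_pos: [578.0, 23.8, 150.7]
tcp_rot: [3.134, 0.005, 0.084]
contact_force: [-1.1, -1.4, -0.4]
grip_width: 11.7
tool_pos: [579.0, 16.5, 143.9]
tcp_rot: [3.135, 0.004, 0.084]
contact_force: [-1.5, 0.4, -1.5]
grip_width: 11.9
tool_pos: [579.7, 9.9, 135.4]
tcp_rot: [3.135, 0.003, 0.084]
contact_force: [-0.3, 0.4, -1.2]
grip_width: 12.1
```

View pics/s9c.png

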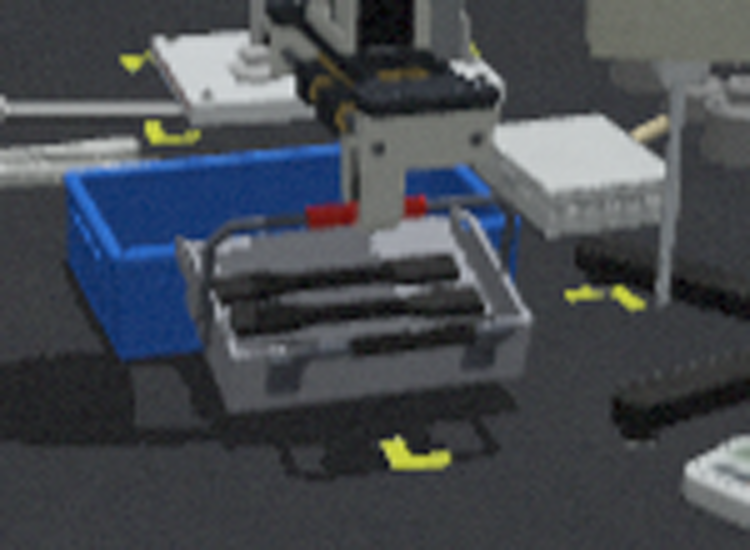

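View pics/c9c.png

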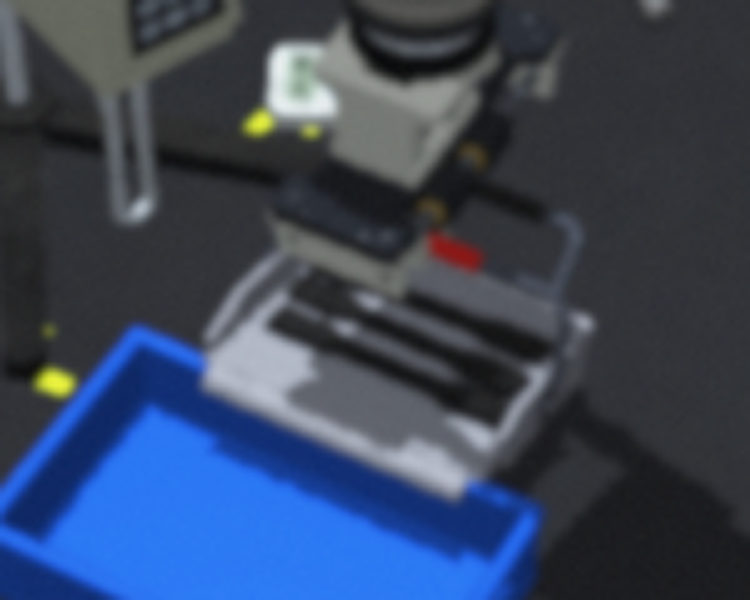

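```bash
python3 -m jog '[1,0,5,8,0,1,0,0,0,0]' | tail -4;python3 -m jog '[1,0,5,6,0,1,0,0,0,0]' | tail -4;python3 -m jog '[1,0,2,3,0,1,0,0,0,0]' | tail -4;python3 -m jog '[1,0,1,3,0,1,0,0,0,0]' | tail -4
python3 - <<'E'
from h import *
z=grab('side','s10');crop(z,240,180,390,290,5,'s10c')
E
```

```text
tool_pos: [580.4, 5.2, 127.9]
tcp_rot: [3.135, 0.002, 0.085]
contact_force: [-0.2, 0.8, -1.0]
grip_width: 12.3
tool_pos: [581.1, -0.3, 121.4]
tcp_rot: [3.135, 0.001, 0.085]
contact_force: [0.3, -1.7, -1.5]
grip_width: 12.0
tool_pos: [581.9, -2.1, 120.2]
tcp_rot: [3.135, -0.001, 0.085]
contact_force: [-1.1, -0.7, -3.0]
grip_width: 11.8
tool_pos: [582.3, -2.7, 120.4]
tcp_rot: [3.135, -0.003, 0.085]
contact_force: [-0.5, 0.6, -3.8]
grip_width: 12.1
```

View pics/s10c.png

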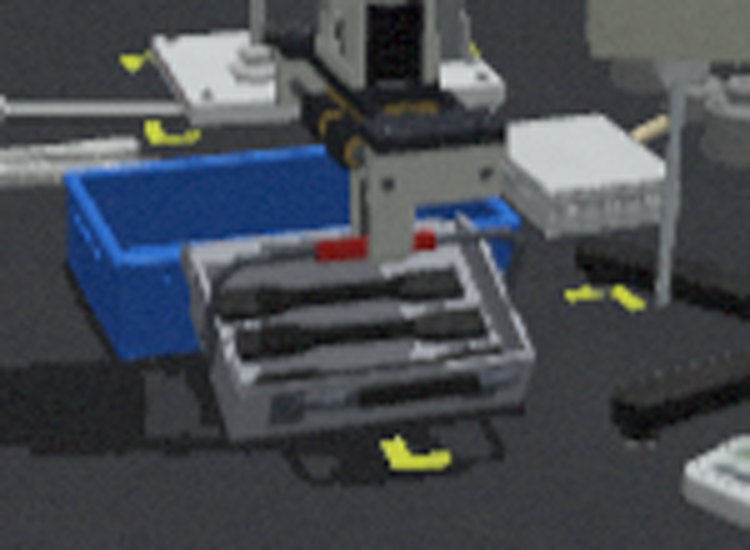

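Run:
```python
from h import *
o=get_obs();print({k:np.round(v,3) for k,v in o.items()})
z=grab('wrist','w11');np.savez('w11.npz',**z)
z=grab('scene','c11');crop(z,230,180,380,300,5,'c11c')
```

```text
{'time': np.float64(8.9), 'joint_positions': array([-0.133,  0.573,  1.537, -0.007,  1.026,  1.356]), 'dq': array([-0.003,  0.014,  0.005, -0.008, -0.011,  0.   ]), 'tau': array([-1.4200e-01, -5.2913e+01, -2.2095e+01,  1.2000e-02, -1.5400e-01,
        3.0000e-03]), 'tool_pos': array([582.451,  -2.767, 120.127]), 'tcp_rot': array([ 3.135, -0.004,  0.085]), 'contact_force': array([0.699, 0.07 , 1.366]), 'moment': array([-0.024,  0.187, -0.011]), 'grip_width': np.float64(11.793)}
```

View pics/w11.png

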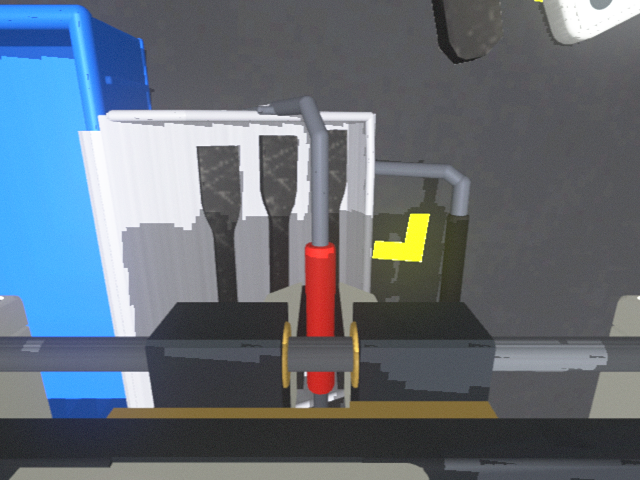

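View pics/c11c.png

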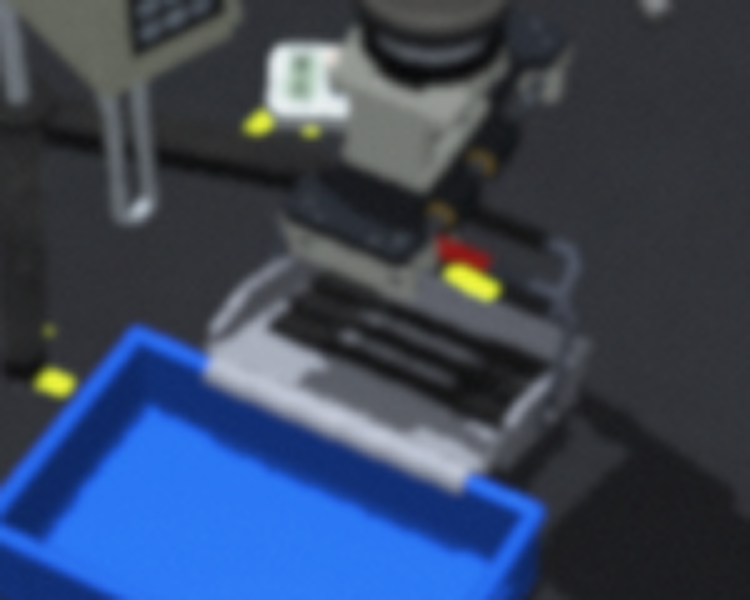

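```bash
cat > tilt.py <<'E'
from h import *
def tilt(z,box):
    X=cloud(z);H=hsv(z);x0,y0,x1,y1=box
    m=np.zeros((480,640),bool);m[y0:y1,x0:x1]=1
    m&=(H[...,1]<70)&(H[...,2]>110)
    P=X[m];P=P[~np.isnan(P[:,0])]
    for i in range(5):
        c=P.mean(0);n=np.linalg.svd(P-c,full_matrices=False)[2][2];n*=np.sign(n[2]);r=(P-c)@n
        P=P[abs(r)<max(2.0,1.5*r.std())]
    b=np.array([-.0859,.9963,0]);
    print('n',n.round(3),len(P),'tilt nose-up deg',np.degrees(np.arctan2(-n@b,n[2])).round(1),'rms',r.std().round(2))
    # floor height at rim line; lip = 10 below along n
    return n,c
if __name__=='__main__':
    import sys
    n,c=tilt(load(sys.argv[1]),list(map(int,sys.argv[2:6])))
    b=np.array([-.0859,.9963,0]);r0=np.array([571.5,102.7,60])
    # z of floor plane at rim mid
    print('floor z over rim mid',c[2]-((r0-c)[:2]@n[:2])/n[2])
E
python3 tilt.py w11 110 135 200 210;python3 tilt.py w11 110 135 300 290
python3 - <<'E'
from h import *
z=load('w11');X=cloud(z);n=np.array([-.0859,.9963]);r0=np.array([571.5,102.7])
for r in (150,190):
    print(r,[(c,((X[r,c,:2]-r0)@n).round(1),X[r,c,2].round(1)) for c in list(range(76,112,4))+[150,190,250,290,350,365,370,374] if X[r,c,2]<160])
print([ (c,X[r,c].round(1).tolist()) for r,c in ((116,372),(118,365),(190,463),(230,455))])
E
```

```text
n [ 0.035 -0.405  0.913] 6610 tilt nose-up deg 24.0 rms 0.7
floor z over rim mid 69.52483188050067
n [ 0.035 -0.404  0.914] 20066 tilt nose-up deg 24.0 rms 0.69
floor z over rim mid 69.46198307580251
150 [(76, np.float64(46.2), np.float64(6.0)), (80, np.float64(44.2), np.float64(5.2)), (84, np.float64(5.6), np.float64(65.8)), (88, np.float64(2.9), np.float64(67.2)), (92, np.float64(0.8), np.float64(67.5)), (96, np.float64(-1.1), np.float64(67.6)), (100, np.float64(-2.5), np.float64(66.7)), (104, np.float64(-4.7), np.float64(67.3)), (108, np.float64(-6.4), np.float64(67.0)), (150, np.float64(-23.3), np.float64(60.2)), (190, np.float64(-40.3), np.float64(52.0)), (250, np.float64(-68.9), np.float64(40.0)), (290, np.float64(-90.5), np.float64(37.3)), (350, np.float64(-125.3), np.float64(17.4)), (365, np.float64(-132.5), np.float64(31.9)), (370, np.float64(-134.6), np.float64(37.5)), (374, np.float64(-136.8), np.float64(37.7))]
190 [(76, np.float64(50.9), np.float64(6.0)), (80, np.float64(48.2), np.float64(6.2)), (84, np.float64(45.6), np.float64(6.2)), (88, np.float64(42.5), np.float64(7.0)), (92, np.float64(4.2), np.float64(67.4)), (96, np.float64(2.5), np.float64(67.1)), (100, np.float64(0.4), np.float64(67.3)), (104, np.float64(-1.5), np.float64(67.2)), (108, np.float64(-3.3), np.float64(66.9)), (150, np.float64(-20.4), np.float64(59.4)), (190, np.float64(-38.7), np.float64(53.3)), (250, np.float64(-67.6), np.float64(39.4)), (290, np.float64(-90.0), np.float64(37.8)), (350, np.float64(-125.9), np.float64(16.2)), (365, np.float64(-133.2), np.float64(32.7)), (370, np.float64(-135.3), np.float64(38.4)), (374, np.float64(-143.3), np.float64(-0.2))]
[(372, [668.9, -24.3, 38.2]), (365, [667.5, -20.5, 40.2]), (463, [635.4, -75.3, 51.9]), (455, [613.4, -75.0, 52.3])]
```

```bash
python3 -m jog '[0.5,0,0,0,0,0.5,0,0,0,0,0.5,0,0,0,0,0.5,0,0,0,0,0.5,0,0,0,0]' | tail -4;python3 -m jog '[0.5,0,0,-10,0,0.5,0,0,-30,0,0.5,0,0,-40,0,0.5,0,0,-30,0,0.5,0,0,0,0]'
python3 - <<'E'
from h import *
z=grab('wrist','w12');np.savez('w12.npz',**z)
z=grab('side','s12');crop(z,240,180,390,290,5,'s12c')
E
```

```text
tool_pos: [583.0, -3.5, 118.8]
tcp_rot: [3.134, -0.003, 0.085]
contact_force: [0.2, 0.5, -0.2]
grip_width: 44.3
time: 10.0
tool_pos: [582.2, -2.7, 234.2]
tcp_rot: [3.134, -0.002, 0.085]
contact_force: [0.6, 0.0, -0.6]
grip_width: 46.1
```

View pics/w12.png

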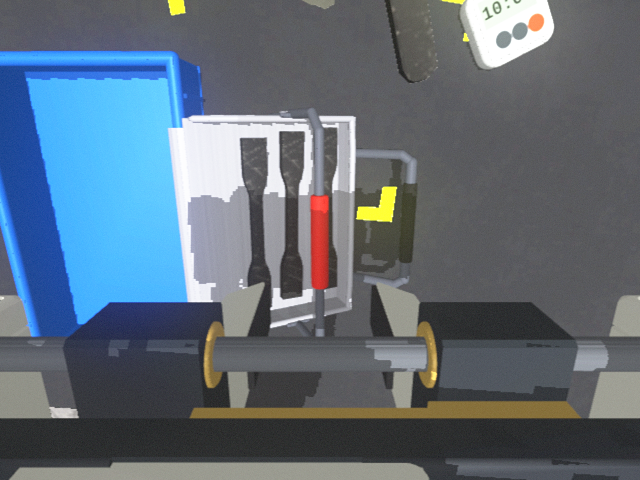

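View pics/s12c.png

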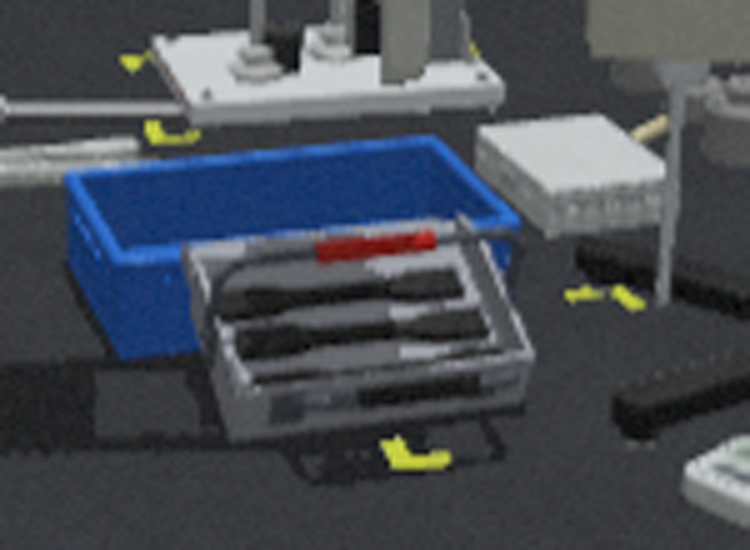

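```bash
python3 tilt.py w12 190 130 330 290
python3 - <<'E'
from h import *
z=load('w12');X=cloud(z);H=hsv(z);n=np.array([-.0859,.9963]);u=np.array([.9963,.0859]);r0=np.array([571.5,102.7])
for r in (190,205,222,240,255):
    print(r,[(c,((X[r,c,:2]-r0)@n).round(1),((X[r,c,:2]-r0)@u).round(1),X[r,c,2].round(1)) for c in range(398,418,3)])
m=((H[...,0]<8)|(H[...,0]>172))&(H[...,1]>150)&(H[...,2]>80)
m[300:]=0;m[:,:290]=0;m[:,350:]=0
P=X[m];P=P[P[:,2]>60];print('red',len(P),((P[:,:2]-r0)@n).mean(),np.percentile((P[:,:2]-r0)@u,[1,99]),np.percentile(P[:,2],[5,50,95]))
# tip bar ends
for uv in((409,183),(405,262)):
    q=ray(z,*uv,45);print(q,(q[:2]-r0)@n,(q[:2]-r0)@u)
E
```

```text
n [ 0.034 -0.406  0.913] 13281 tilt nose-up deg 24.0 rms 0.71
floor z over rim mid 69.70122362897729
190 [(398, np.float64(-184.0), np.float64(20.1), np.float64(-1.5)), (401, np.float64(-187.1), np.float64(20.0), np.float64(-2.2)), (404, np.float64(-178.1), np.float64(28.7), np.float64(49.8)), (407, np.float64(-180.1), np.float64(29.1), np.float64(52.2)), (410, np.float64(-182.4), np.float64(29.2), np.float64(52.9)), (413, np.float64(-185.0), np.float64(29.1), np.float64(52.2)), (416, np.float64(-187.7), np.float64(29.0), np.float64(51.6))]
205 [(398, np.float64(-184.9), np.float64(5.3), np.float64(-1.4)), (401, np.float64(-187.8), np.float64(5.3), np.float64(-1.4)), (404, np.float64(-178.3), np.float64(16.4), np.float64(52.3)), (407, np.float64(-180.8), np.float64(16.5), np.float64(52.4)), (410, np.float64(-183.1), np.float64(16.7), np.float64(53.6)), (413, np.float64(-185.6), np.float64(16.7), np.float64(53.5)), (416, np.float64(-189.4), np.float64(15.6), np.float64(48.5))]
222 [(398, np.float64(-185.8), np.float64(-11.9), np.float64(-1.2)), (401, np.float64(-178.0), np.float64(0.2
[... 794 characters left out ...]
, np.float64(-187.7), np.float64(-46.6), np.float64(-0.8)), (401, np.float64(-178.8), np.float64(-28.6), np.float64(50.6)), (404, np.float64(-180.9), np.float64(-27.7), np.float64(53.2)), (407, np.float64(-183.3), np.float64(-27.5), np.float64(53.9)), (410, np.float64(-186.4), np.float64(-28.2), np.float64(52.0)), (413, np.float64(-203.4), np.float64(-47.0), np.float64(-1.8)), (416, np.float64(-206.1), np.float64(-46.6), np.float64(-0.6))]
red 1604 -106.87438792277469 [-33.74942284  34.04321075] [103.72310183 107.16025936 108.80483236]
[620.94784731 -76.78607792  45.        ] -183.06954951698458 33.84703618504221
[550.1718897  -83.97545921  45.        ] -184.1526753335153 -37.284618238202036
```

```bash
python3 rel.py 586.7 -80 130 4.93; python3 -m jog '[0.5,0,30,20,0,0.5,0,30,40,0,0.5,-2,17,30,0,0.5,0,0,0,0]'|tail -1;python3 rel.py 586.7 -80 69.5 4.93
```

```text
t 10.1 pos [580.6  -2.5 230.2] rot [179.67   0.26   4.86] F [ 0.6  0.5 -0.2] w 45.8
tool shift [  0.   77.1 100.7] turn -0.07
grip_width: 45.8
t 10.5 pos [583.1 -80.7 135.2] rot [179.79   0.46   5.01] F [0.1 0.7 0.2] w 45.8
tool shift [ 4.1 -0.6 65.6] turn 0.08
```

```bash
python3 -m jog '[0.5,4,-0.5,25,0,0.5,0,0,20,0,0.5,0,0,8,0,0.5,0,0,0,0]'|tail -4;python3 rel.py 586.7 -80 69.5 4.93;python3 -c "
from h import *
z=grab('wrist','w13');np.savez('w13.npz',**z)
z=grab('side','s13');crop(z,240,180,390,290,5,'s13c')"
```

```text
tool_pos: [585.9, -78.4, 80.2]
tcp_rot: [3.14, 0.012, 0.086]
contact_force: [0.8, -0.1, 1.2]
grip_width: 45.9
t 10.9 pos [585.9 -78.4  80.2] rot [179.91   0.67   4.96] F [ 0.8 -0.1  1.2] w 45.9
tool shift [ 0.8  1.6 10.7] turn 0.03
```

View pics/s13c.png

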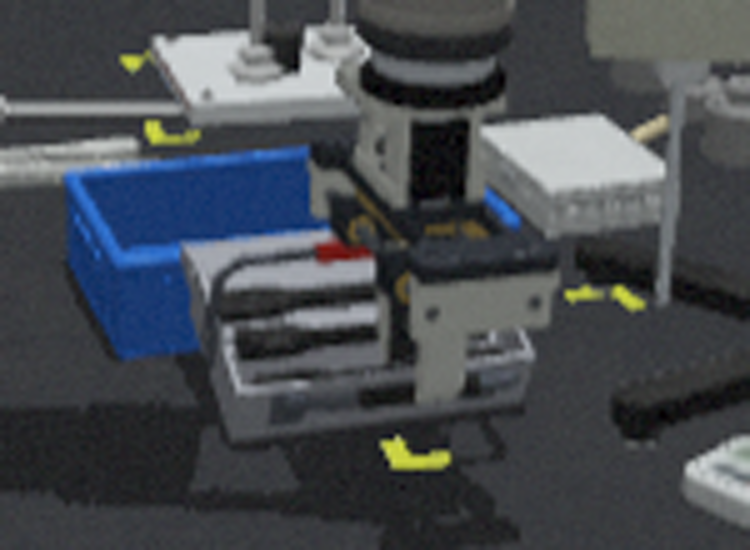

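View pics/w13.png

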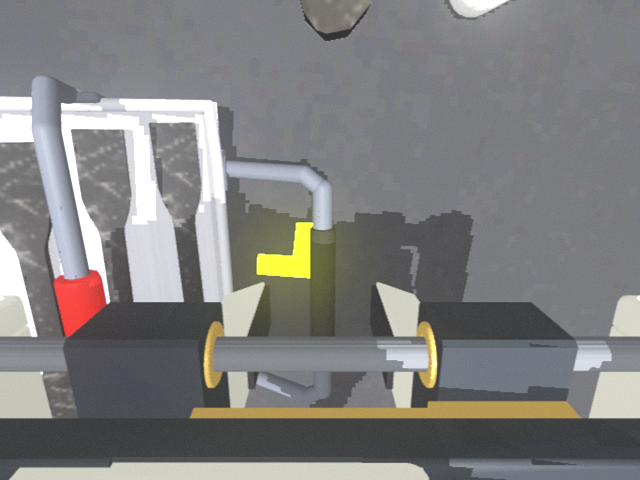

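```bash
python3 -m jog '[0.5,0,1,6,0,0.5,0,0,0,0]'|tail -4;python3 -m jog '[0.5,0,0,3,0,0.5,0,0,0,0]'|tail -4;python3 rel.py 586.7 -80 69.5 4.93
```

```text
tool_pos: [588.0, -79.7, 77.5]
tcp_rot: [3.138, 0.005, 0.087]
contact_force: [0.1, -0.9, -0.6]
grip_width: 45.9
tool_pos: [588.5, -79.8, 75.4]
tcp_rot: [3.137, 0.004, 0.087]
contact_force: [-0.0, 0.6, 0.1]
grip_width: 46.2
t 11.4 pos [588.5 -79.8  75.4] rot [179.75   0.21   4.99] F [-0.   0.6  0.1] w 46.2
tool shift [-1.8  0.   5.9] turn 0.06
```

```bash
python3 -m jog '[0.5,-1,0,5,0,0.5,0,0,0,0]'|tail -4;python3 rel.py 586.7 -80 69.5 4.93;python3 -m jog '[0.5,0,0,2,0,0.5,0,0,0,0]'|tail -4;python3 rel.py 586.7 -80 69.5 4.93
```

```text
tool_pos: [587.6, -80.0, 70.4]
tcp_rot: [3.137, 0.003, 0.087]
contact_force: [-0.3, 0.2, 0.3]
grip_width: 46.1
t 11.6 pos [587.6 -80.   70.4] rot [1.7973e+02 1.7000e-01 4.9900e+00] F [-0.3  0.2  0.3] w 46.1
tool shift [-0.9 -0.   0.9] turn 0.06
tool_pos: [587.8, -79.9, 68.5]
tcp_rot: [3.137, 0.002, 0.087]
contact_force: [-0.4, 0.9, 1.3]
grip_width: 45.8
t 11.8 pos [587.8 -79.9  68.5] rot [1.7974e+02 1.4000e-01 4.9800e+00] F [-0.4  0.9  1.3] w 45.8
tool shift [-1.1 -0.  -1. ] turn 0.05
```

```bash
python3 -m jog '[1,0,0,0,0,1,0,0,0,0,1,0,0,0,0,1,0,0,0,0,1,0,0,0,0]'|tail -4;python3 -m jog '[1,0,0,0,0,1,0,0,0,0,1,0,0,0,0,1,0,0,0,0,1,0,0,0,0]'|tail -5;python3 -c "
from h import *
z=grab('wrist','w14');np.savez('w14.npz',**z)
z=grab('side','s14');crop(z,240,180,390,290,5,'s14c')"
```

```text
tool_pos: [587.7, -79.6, 68.4]
tcp_rot: [3.138, 0.003, 0.087]
contact_force: [1.1, 0.6, -1.1]
grip_width: 10.6
time: 12.8
tool_pos: [587.7, -79.6, 68.3]
tcp_rot: [3.137, 0.003, 0.087]
contact_force: [-0.1, 1.4, 1.1]
grip_width: 11.0
```

View pics/w14.png

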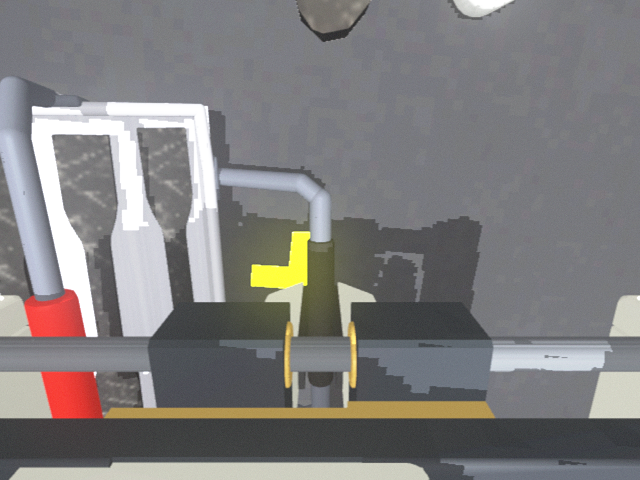

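View pics/s14c.png

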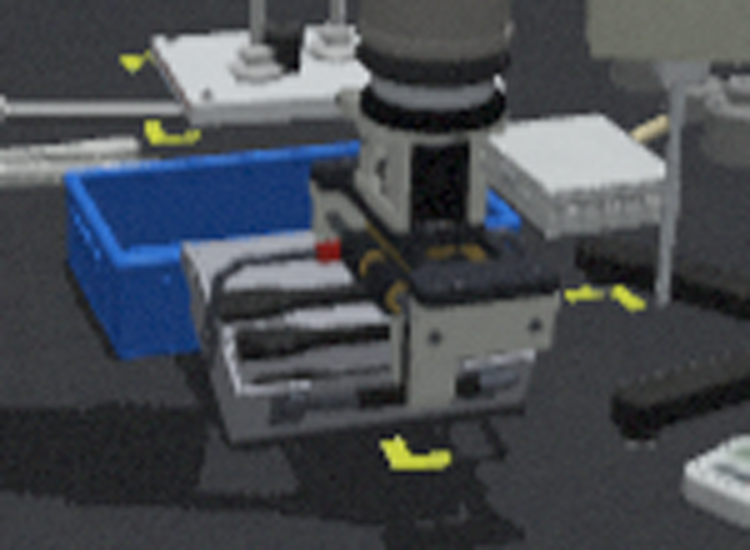

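```bash
cat > arc.py <<'E'
from plant import *
import numpy as np,sys
from scipy.spatial.transform import Rotation as R
r0=np.array([571.5,102.7,60]);n=np.array([-.0859,.9963,0]);u=np.array([.9963,.0859,0]);k=np.array([0,0,1.])
off=20.4; s=float(sys.argv[2]) if len(sys.argv)>2 else 1.5
def tgt(t):
    a=np.radians(t);y=n*np.cos(a)+k*np.sin(a);z=-n*np.sin(a)+k*np.cos(a)
    lip=r0+s*y-2*z
    return lip-171*y+65*z+k*off-0.5*u
o=get_obs();T=R.from_euler('xyz',o['tcp_rot']).as_matrix()
D=o['tool_pos']-r0;cur=o['tool_pos']
ts=np.arange(-60,30,.1);e=[np.linalg.norm((tgt(t)-cur)[1:]) for t in ts]
print('t',round(o['time'],2),'now n,u,z',(D@n).round(1),(D@u).round(1),cur[2].round(1),'nearest tilt',ts[np.argmin(e)].round(1),'err',min(e).round(1),'F',o['contact_force'].round(1),'w',o['grip_width'].round(1),'yaw',np.degrees(o['tcp_rot'][2]).round(1))
p=cur
for t in map(float,sys.argv[1].split(',')):
    q=tgt(t);print(t,(T.T@(q-p)).round(1));p=q
E
python3 arc.py 20,16,12,8,4,0
```

```text
Traceback (most recent call last):
  File "arc.py", line 13, in <module>
    print('t',round(o['time'],2),'now n,u,z',(D@n).round(1),(D@u).round(1),cur[2].round(1),'nearest tilt',ts[np.argmin(e)].round(1),'err',min(e).round(1),'F',o['contact_force'].round(1),'w',o['grip_width'].round(1),'yaw',np.degrees(o['tcp_rot'][2]).round(1))
                                                                                                                                                                                              ^^^^^^^^^^^^^^^^^^^^^
AttributeError: 'float' object has no attribute 'round'
```

```bash
sed -i "s/o\['grip_width'\].round(1)/round(o['grip_width'],1)/" arc.py; python3 arc.py 20,16,12,8,4,0
```

```text
t 12.9 now n,u,z -183.1 0.4 68.4 nearest tilt 24.2 err 2.5 F [-0.4  0.6  0.3] w 11.0 yaw 5.0
20.0 [ -1.   -2.2 -13.3]
16.0 [ -0.   -0.5 -12.6]
12.0 [ -0.   -1.4 -12.5]
8.0 [ -0.   -2.2 -12.4]
4.0 [ -0.   -3.1 -12.2]
0.0 [ -0.   -3.9 -12. ]
```

```bash
python3 -m jog '[1,0,-1,-6,0,1,0,-1,-7,0,1,0,-0.5,-6,0,1,0,0,0,0]'|tail -2; python3 arc.py 12,8,4,0; python3 -c "
from h import *
z=grab('side','s15');crop(z,240,180,390,290,5,'s15c')"
```

```text
contact_force: [-0.6, -0.3, -2.5]
grip_width: 10.7
t 13.3 now n,u,z -180.5 -0.2 87.9 nearest tilt 18.0 err 0.2 F [-0.6 -0.3 -2.5] w 10.7 yaw 5.0
12.0 [ -0.4  -1.5 -18.9]
8.0 [ -0.1  -2.2 -12.4]
4.0 [ -0.1  -3.1 -12.2]
0.0 [ -0.1  -3.9 -12. ]
```

View pics/s15c.png

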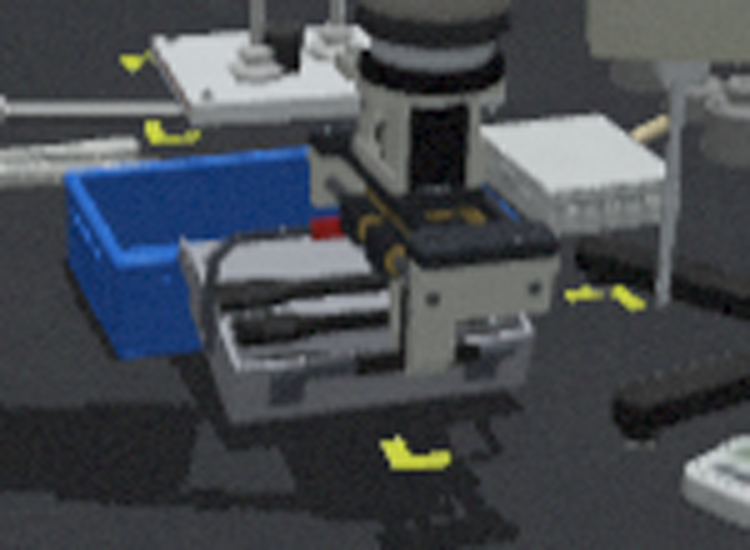

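Lifting works and the hook holds. Continuing along the arc.

```bash
python3 -m jog '[1,0,-0.5,-9,0,1,0,-1,-10,0,1,0,-2,-12,0,1,0,-3,-12,0,1,0,0,0,0]'|tail -2; python3 arc.py 0,-4,-8,-12; python3 -c "
from h import *
z=grab('side','s16');crop(z,240,180,390,290,5,'s16c');z=grab('wrist','w16');np.savez('w16.npz',**z)"
```

```text
contact_force: [-0.1, -0.6, -3.1]
grip_width: 11.0
t 13.85 now n,u,z -173.2 -0.2 134.5 nearest tilt 3.0 err 0.6 F [-0.1 -0.6 -3.1] w 11.0 yaw 5.0
0.0 [-0.4 -3.7 -8.9]
-4.0 [ -0.1  -4.8 -11.7]
-8.0 [ -0.1  -5.6 -11.3]
-12.0 [ -0.   -6.3 -10.9]
```

View pics/s16c.png

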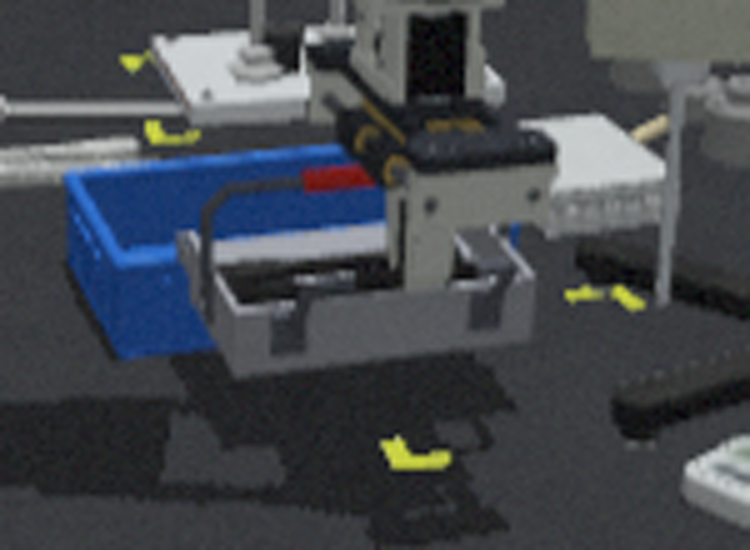

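View pics/w16.png

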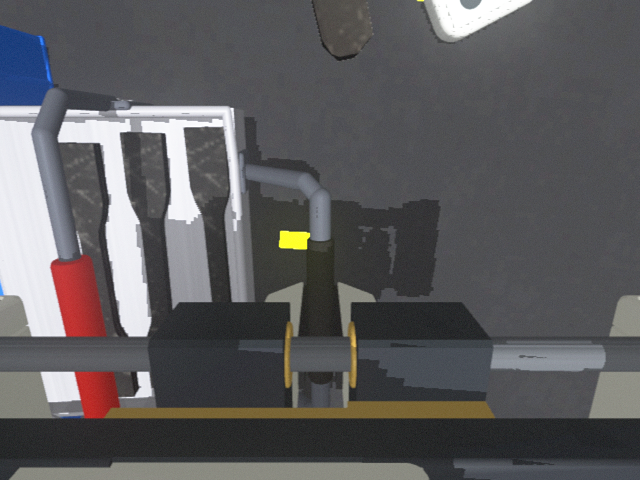

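```bash
python3 tilt.py w16 60 120 240 250; python3 -m jog '[1,0,-4,-10,0,1,0,-5,-11,0,1,0,-6,-11,0,1,0,-6,-11,0,1,0,0,0,0]'|tail -2; python3 arc.py -16,-20,-24,-28; python3 -c "
from h import *
z=grab('side','s17');crop(z,240,160,390,270,5,'s17c');z=grab('wrist','w17');np.savez('w17.npz',**z);z=grab('scene','c17');crop(z,220,170,380,290,5,'c17c')"
```

```text
n [ 0.004 -0.067  0.998] 8349 tilt nose-up deg 3.9 rms 0.67
floor z over rim mid 67.86409166117387
contact_force: [0.4, -0.0, -3.3]
grip_width: 11.1
t 14.45 now n,u,z -150.0 -1.1 178.6 nearest tilt -12.8 err 1.5 F [ 0.4 -0.  -3.3] w 11.1 yaw 5.0
-16.0 [ 0.6 -4.4 -9.1]
-20.0 [-0.1 -7.8 -9.9]
-24.0 [-0.1 -8.5 -9.3]
-28.0 [-0.1 -9.1 -8.7]
```

View pics/s17c.png

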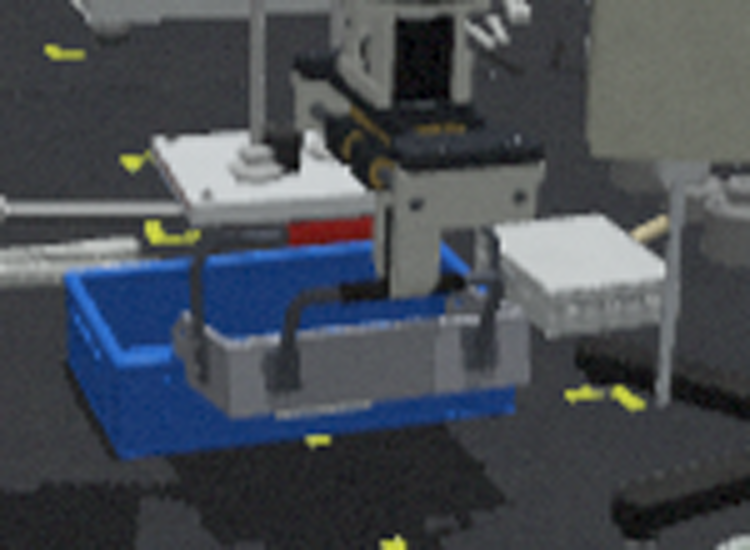

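View pics/w17.png

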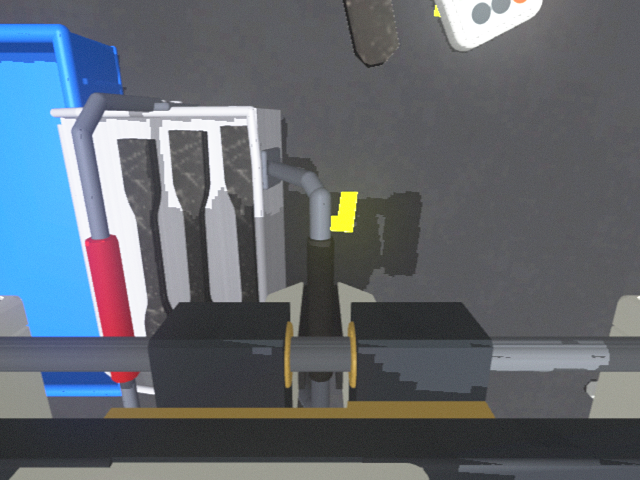

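View pics/c17c.png

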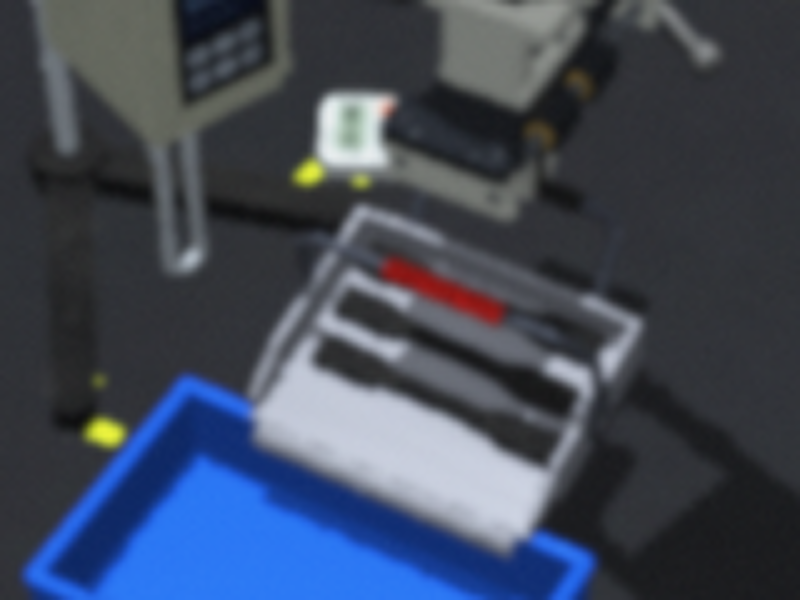

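```bash
python3 tilt.py w17 90 115 240 230; python3 -m jog '[1,0,-4,-9,0,1,0,-7,-10,0,1,0,0,0,0,1,0,0,0,0,1,0,0,0,0]'|tail -2; python3 arc.py -24,-28,-32,-36,-40; python3 -c "
from h import *
z=grab('wrist','w18');np.savez('w18.npz',**z)"
```

```text
n [0.87  0.442 0.218] 5921 tilt nose-up deg -59.2 rms 12.21
floor z over rim mid 249.49532723467013
contact_force: [-0.4, -0.4, -4.0]
grip_width: 10.9
t 15.1 now n,u,z -138.9 -2.5 195.7 nearest tilt -19.3 err 0.2 F [-0.4 -0.4 -4. ] w 10.9 yaw 4.9
-24.0 [  1.8  -9.6 -11.2]
-28.0 [-0.1 -9.1 -8.7]
-32.0 [-0.1 -9.7 -8.1]
-36.0 [ -0.1 -10.2  -7.4]
-40.0 [ -0.1 -10.7  -6.6]
```

View pics/w18.png

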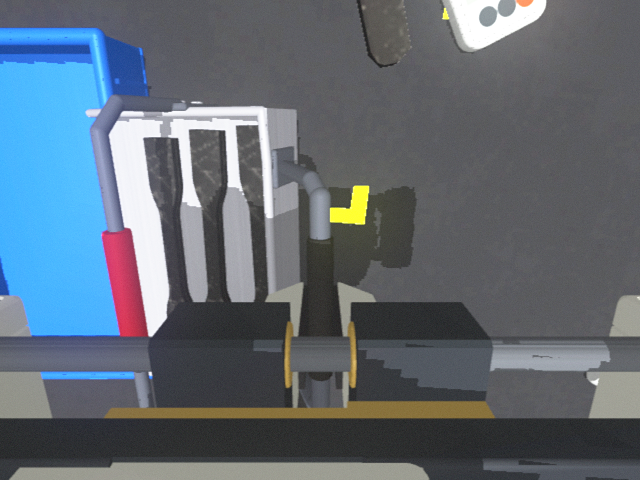

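```bash
python3 tilt.py w18 185 130 240 270; python3 -m jog '[1,1.5,-9,-10.5,0,1,0,-9,-9,0,1,0,-5,-5,0,1,0,0,0,0]'|tail -2; python3 arc.py -32,-36,-40,-44; python3 -c "
from h import *
z=grab('wrist','w19');np.savez('w19.npz',**z);z=grab('scene','c19');crop(z,220,170,380,290,5,'c19c')"
```

```text
n [-0.028  0.309  0.951] 3800 tilt nose-up deg -18.1 rms 0.58
floor z over rim mid 67.87168033407183
contact_force: [0.2, 0.3, -5.2]
grip_width: 10.8
t 15.55 now n,u,z -113.7 -0.6 222.1 nearest tilt -30.9 err 0.8 F [ 0.2  0.3 -5.2] w 10.8 yaw 4.9
-32.0 [ 0.1 -3.3 -1.6]
-36.0 [ -0.1 -10.3  -7.4]
-40.0 [ -0.1 -10.7  -6.6]
-44.0 [ -0.1 -11.2  -5.9]
```

View pics/w19.png

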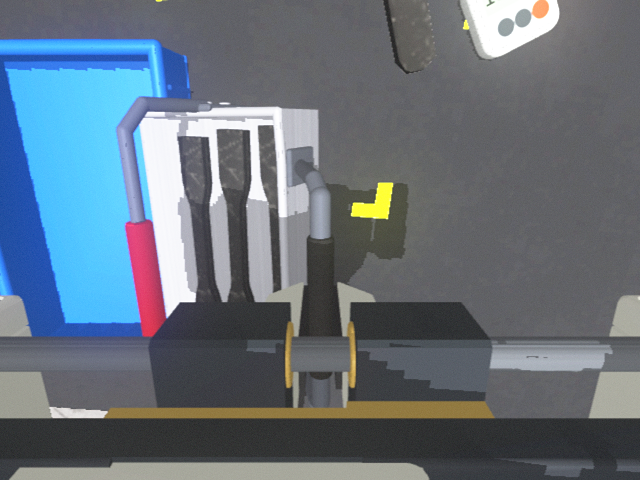

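View pics/c19c.png

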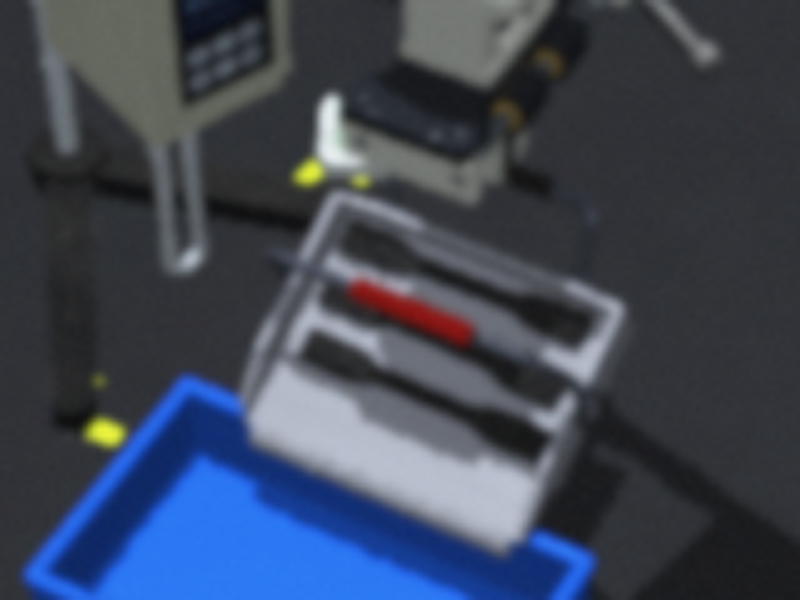

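```bash
python3 -m jog '[1,0,-7,-5,0,1,0,-7,-5,0,1,0,0,0,0,1,0,0,0,0,1,0,0,0,0]'|tail -2; python3 arc.py -36,-40,-44,-48; python3 -c "
from h import *
z=grab('wrist','w20');np.savez('w20.npz',**z);z=grab('scene','c20');crop(z,220,170,380,290,5,'c20c')"
```

```text
contact_force: [0.2, -0.0, -4.9]
grip_width: 10.1
t 16.15 now n,u,z -99.2 -1.2 231.3 nearest tilt -36.3 err 0.2 F [ 0.2 -0.  -4.9] w 10.1 yaw 4.9
-36.0 [0.7 0.8 0.3]
-40.0 [ -0.1 -10.7  -6.6]
-44.0 [ -0.1 -11.2  -5.9]
-48.0 [ -0.1 -11.6  -5.1]
```

View pics/c20c.png

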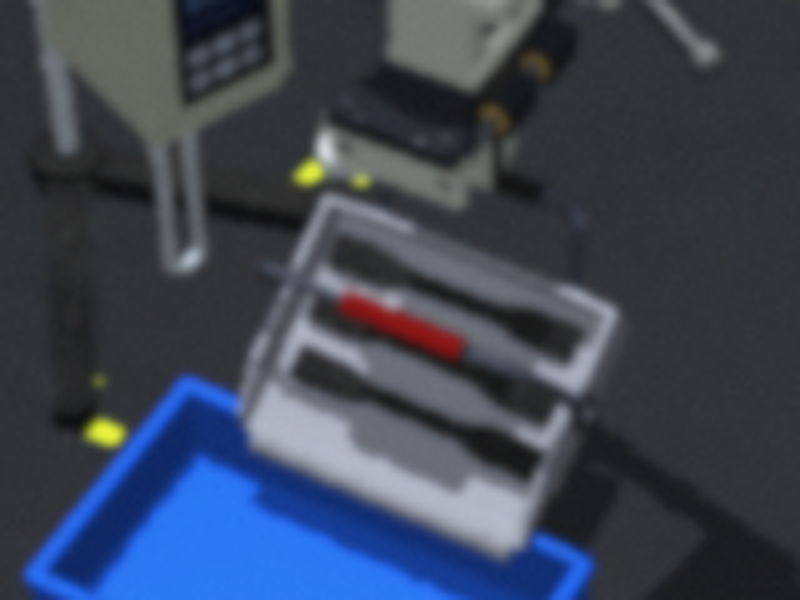

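```bash
for b in "155 120 240 280" "190 120 235 270"; do python3 tilt.py w20 $b; done
```

```text
n [-0.044  0.539  0.841] 5995 tilt nose-up deg -32.7 rms 0.54
floor z over rim mid 76.90950002119897
n [-0.044  0.534  0.844] 3101 tilt nose-up deg -32.4 rms 0.51
floor z over rim mid 77.0157570950149
```

View pics/w20.png

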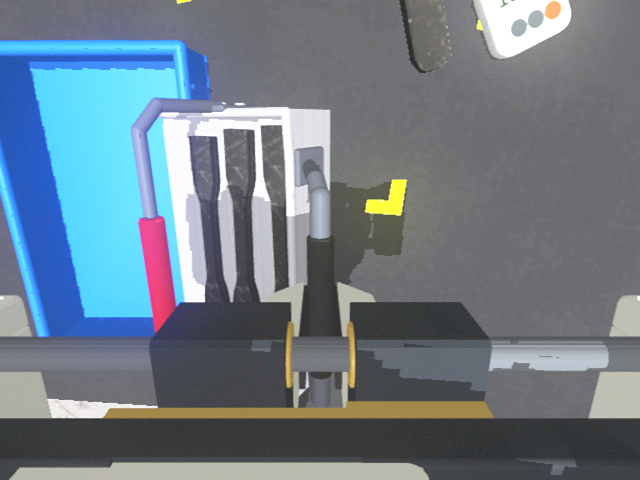

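Run:
```python
from h import *
for nm in('w14','w16','w18','w19','w20'):
    z=load(nm);X=cloud(z)
    c=calibration('wrist')
    cam=-z['R'].T@z['t']
    # TCP from cam: offset in tool = (80,.8,-132.3) => z_tcp ~ cam_z-132.3
    P=X[242:262,312:330].reshape(-1,3);
    print(nm,'tcp z~',(cam[2]-132.3).round(1),'bar top',np.nanpercentile(P[:,2],[50,90,97]).round(1),'ytop',np.nanmedian(P[:,1]).round(1))
```

```text
w14 tcp z~ 68.0 bar top [52.9 53.8 54.3] ytop -77.6
w16 tcp z~ 133.1 bar top [116.5 117.5 118. ] ytop -68.1
w18 tcp z~ 194.5 bar top [176.4 177.3 177.7] ytop -33.9
w19 tcp z~ 220.7 bar top [201.8 202.7 202.9] ytop -8.7
w20 tcp z~ 229.7 bar top [210.4 211.3 211.7] ytop 5.6
```

```bash
python3 -m jog '[1,0,8,0,0,1,0,0,0,0]'|tail -2; python3 arc.py -36,-40; python3 -c "
from h import *
z=grab('wrist','w21');np.savez('w21.npz',**z);z=grab('scene','c21');crop(z,220,170,380,290,5,'c21c')"; python3 tilt.py w21 155 120 240 280
```

```text
contact_force: [0.4, 0.8, -3.1]
grip_width: 10.1
t 16.45 now n,u,z -108.2 -1.3 231.0 nearest tilt -33.9 err 4.6 F [ 0.4  0.8 -3.1] w 10.1 yaw 4.8
-36.0 [ 0.8 -8.1 -0.1]
-40.0 [ -0.1 -10.7  -6.6]
n [-0.072  0.604  0.794] 3773 tilt nose-up deg -37.5 rms 1.4
floor z over rim mid 68.96568984980378
```

View pics/w21.png

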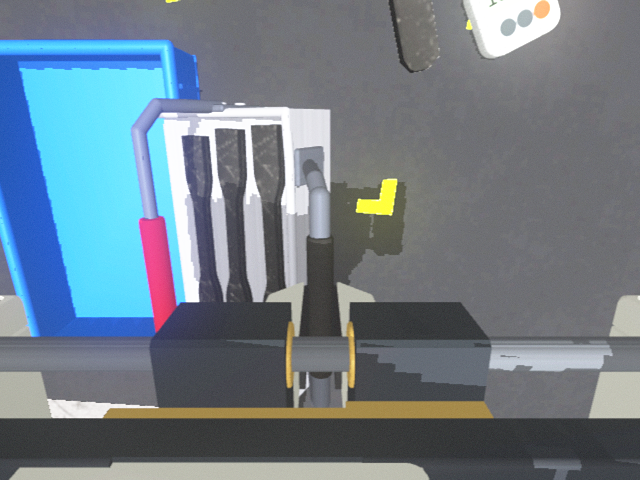

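```bash
python3 -m jog '[1,0,-3,-1,0,1,0,-4,-1,0,1,0,-3,0,0,1,0,9,0,0,1,0,0,0,0]'|tail -2; python3 arc.py -36,-40; python3 -c "
from h import *
z=grab('wrist','w22');np.savez('w22.npz',**z);z=grab('scene','c22');crop(z,220,170,380,290,5,'c22c')"; python3 tilt.py w22 155 120 240 280
```

```text
contact_force: [0.6, 0.1, -3.3]
grip_width: 9.9
t 17.05 now n,u,z -105.7 -1.3 233.2 nearest tilt -34.9 err 5.0 F [ 0.6  0.1 -3.3] w 9.9 yaw 4.9
-36.0 [ 0.8 -5.6  2.2]
-40.0 [ -0.1 -10.7  -6.6]
n [-0.062  0.576  0.815] 3268 tilt nose-up deg -35.4 rms 1.35
floor z over rim mid 69.19027427027024
```

View pics/w22.png

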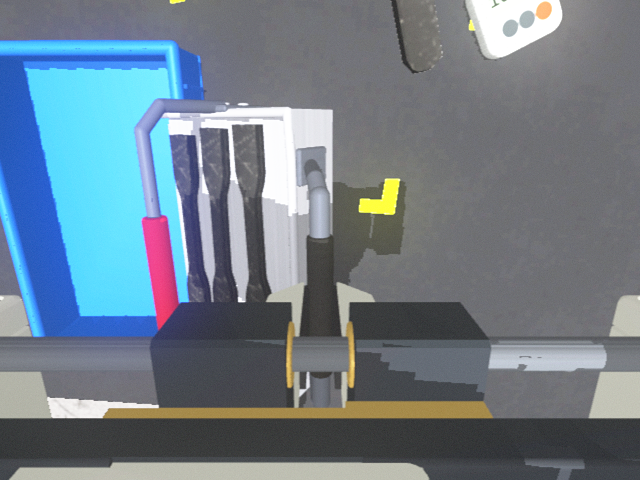

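View pics/c22c.png

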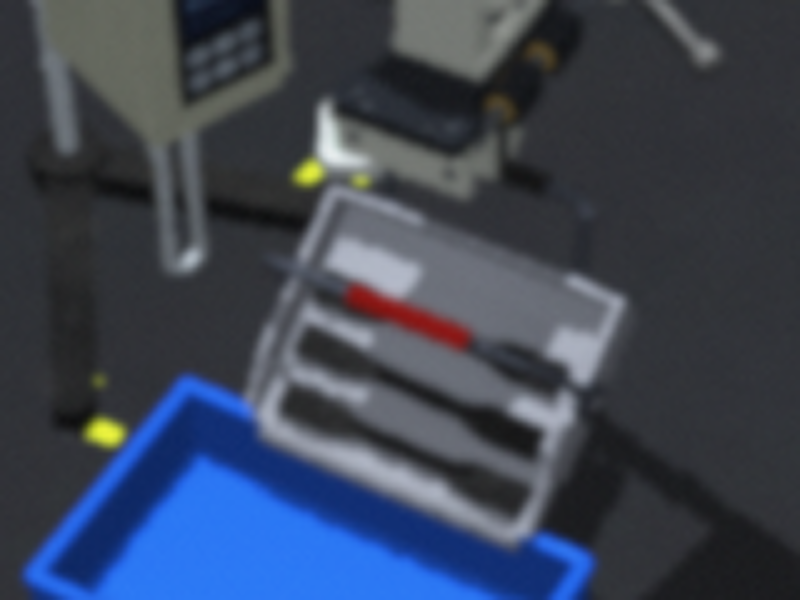

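```bash
cat > creep.py <<'E'
from h import *
import sys
z=load(sys.argv[1]);X=cloud(z);cam=-z['R'].T@z['t'];P=X[242:262,312:330].reshape(-1,3)
print('bar top below TCP',(cam[2]-132.3-np.nanpercentile(P[:,2],90)).round(1))
E
python3 creep.py w20;python3 creep.py w21;python3 creep.py w22
python3 -m jog '[1,0,-3,1,0,1,0,-4,1,0,1,0,-3,0,0,1,0,9,0,0,1,0,0,0,0]'|tail -2; python3 arc.py -36,-40; python3 -c "
from h import *
z=grab('wrist','w23');np.savez('w23.npz',**z);z=grab('scene','c23');crop(z,220,170,380,290,5,'c23c')"; python3 creep.py w23
```

```text
bar top below TCP 18.4
bar top below TCP 18.5
bar top below TCP 18.8
contact_force: [0.2, -0.5, -2.0]
grip_width: 10.4
t 17.65 now n,u,z -103.5 -1.3 231.1 nearest tilt -35.1 err 2.1 F [ 0.2 -0.5 -2. ] w 10.4 yaw 4.9
-36.0 [ 0.8 -3.4  0.1]
-40.0 [ -0.1 -10.8  -6.6]
bar top below TCP 18.6
```

View pics/c23c.png

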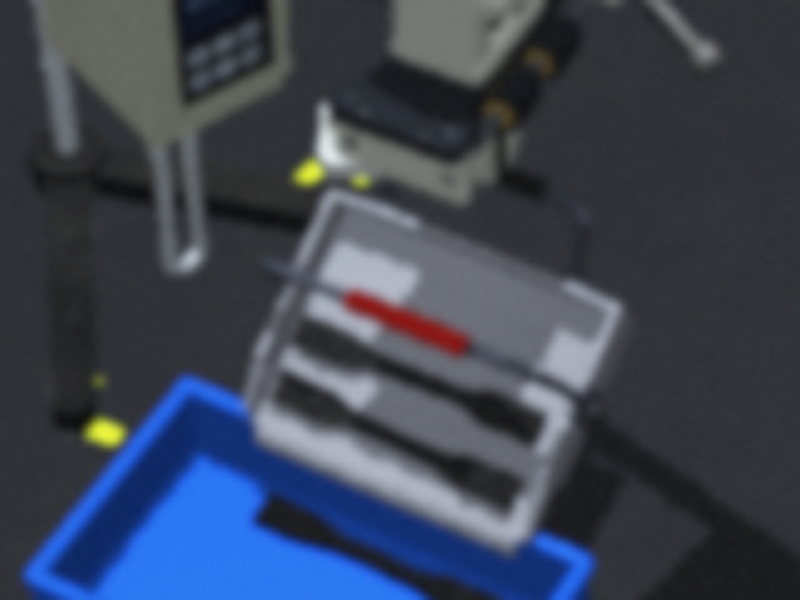

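```bash
python3 -m jog '[1,0,-2,0,0,1,0,-3,0,0,1,0,-3,0,0,1,0,10,0,0,1,0,0,0,0]'|tail -1;python3 -m jog '[1,0,-2,0,0,1,0,-3,0,0,1,0,-3,0,0,1,0,10,0,0,1,0,0,0,0]'|tail -1; python3 arc.py -36,-40; python3 -c "
from h import *
z=grab('wrist','w24');np.savez('w24.npz',**z);z=grab('scene','c24');crop(z,220,170,380,290,5,'c24c')"; python3 creep.py w24
```

```text
grip_width: 10.4
grip_width: 10.1
t 18.75 now n,u,z -107.1 -1.2 231.5 nearest tilt -34.3 err 4.4 F [-0.   0.  -2.4] w 10.1 yaw 4.9
-36.0 [ 0.7 -7.   0.5]
-40.0 [ -0.1 -10.8  -6.6]
bar top below TCP 18.8
```

View pics/c24c.png

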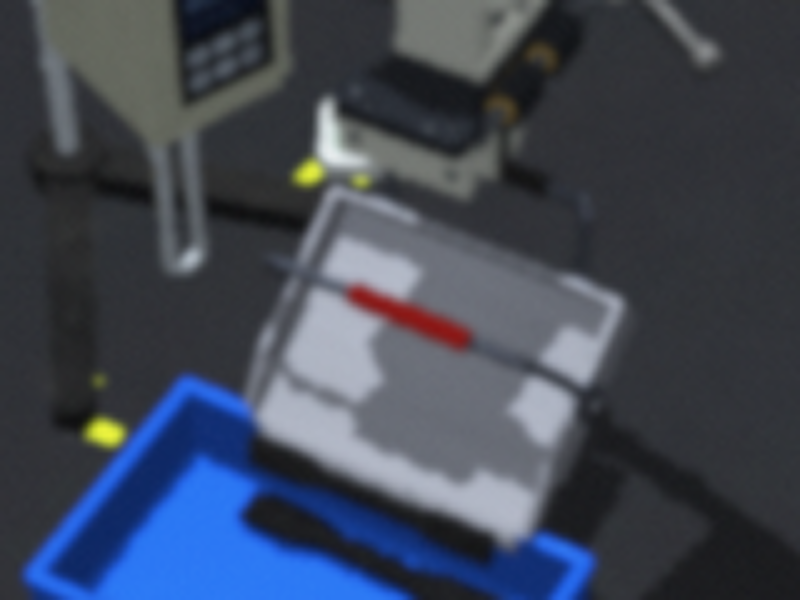

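```bash
python3 -m jog '[1,0,0,0,0,1,0,0,0,0,1,0,0,0,0]'|tail -1; python3 -c "
from h import *
z=grab('wrist','w25');np.savez('w25.npz',**z);z=grab('scene','c25');crop(z,220,170,380,290,5,'c25c')"; python3 creep.py w25; python3 tilt.py w25 155 120 240 280
```

```text
grip_width: 10.1
bar top below TCP 18.9
n [-0.047  0.545  0.837] 10108 tilt nose-up deg -33.1 rms 0.5
floor z over rim mid 69.89348214919471
```

View pics/c25c.png

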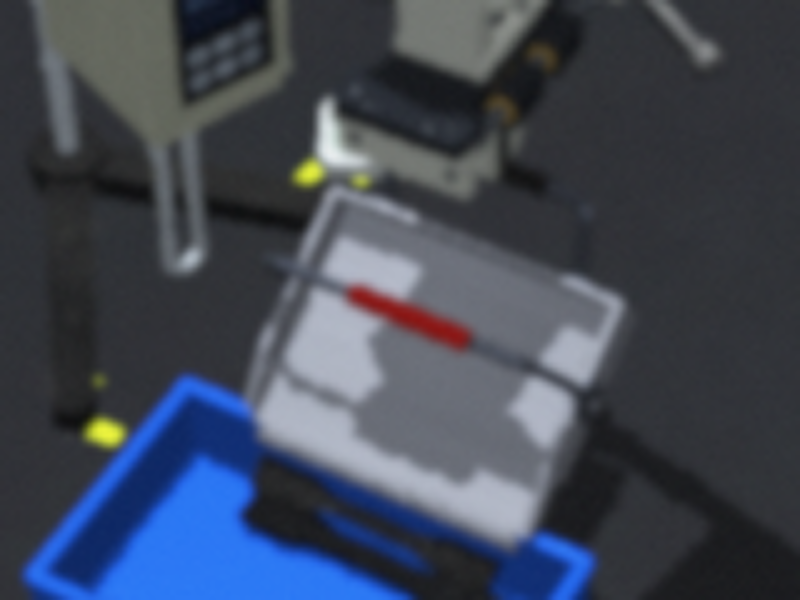

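View pics/w25.png

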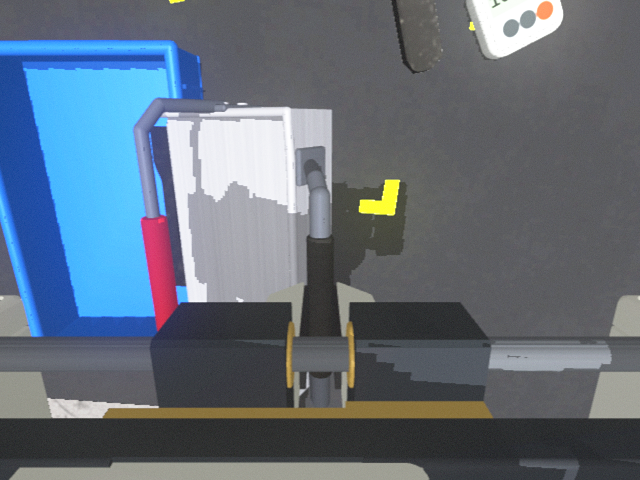

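```bash
python3 - <<'E'
from h import *
z=grab('scene','c26');np.savez('c26.npz',**z);X=cloud(z);H=hsv(z)
n=np.array([-.0859,.9963]);u=np.array([.9963,.0859]);r0=np.array([571.5,102.7])
a=(X[...,:2]-r0)@n;b=(X[...,:2]-r0)@u
m=(H[...,2]<60)&(H[...,1]<140)&(a>5)&(a<145)&(abs(b)<120)&(X[...,2]<80)
P=np.c_[a[m],b[m],X[m][:,2]];print(len(P))
for lo in range(0,100,10):
    q=P[(P[:,0]>=lo)&(P[:,0]<lo+10)]
    if len(q): print(lo,len(q),np.percentile(q[:,2],[5,50,95]).round(1),q[:,1].min().round(),q[:,1].max().round())
E
python3 arc.py -30,-24,-18,-12
```

```text
471
0 16 [ 5.1 32.9 36.8] -69.0 69.0
10 178 [23.2 32.6 38.6] -79.0 70.0
20 141 [16.7 23.  31.3] -81.0 68.0
30 124 [19.2 22.8 26.5] -79.0 64.0
40 12 [21.3 23.1 26.1] -78.0 52.0
t 19.3 now n,u,z -106.4 -1.2 231.6 nearest tilt -34.5 err 4.1 F [-0.1 -0.3 -2.4] w 10.1 yaw 4.9
-30.0 [ 0.9  8.9 11.8]
-24.0 [ 0.2 14.  12.8]
-18.0 [ 0.3 12.5 14.2]
-12.0 [ 0.3 11.  15.4]
```

```bash
sed -i 's/^off=20.4/off=24.9/; s/-2\*z$/-3*z/' arc.py; grep -n "off=\|lip=" arc.py; python3 arc.py -30,-26,-22,-18,-14,-10,-6 2
```

```text
5:off=24.9; s=float(sys.argv[2]) if len(sys.argv)>2 else 1.5
8:    lip=r0+s*y-3*z
t 19.3 now n,u,z -106.4 -1.2 231.6 nearest tilt -33.9 err 1.2 F [-0.1 -0.3 -2.4] w 10.1 yaw 4.9
-30.0 [0.9 9.  8.4]
-26.0 [0.2 9.4 8.4]
-22.0 [0.2 8.8 9. ]
-18.0 [0.2 8.1 9.6]
-14.0 [ 0.2  7.4 10.1]
-10.0 [ 0.2  6.7 10.6]
-6.0 [ 0.2  5.9 11.1]
```

```bash
python3 -m jog '[1,0,5,5,0,1,0.5,8,7,0,1,0,8,8,0,1,0,4,4,0,1,0,0,0,0]'|tail -2; python3 arc.py -18,-14,-10,-6,-2,2 2; python3 -c "
from h import *
z=grab('wrist','w27');np.savez('w27.npz',**z)"; python3 creep.py w27; python3 tilt.py w27 135 120 240 280
```

```text
contact_force: [0.2, 1.1, -1.8]
grip_width: 9.2
t 19.8 now n,u,z -133.7 -1.2 205.2 nearest tilt -21.8 err 0.1 F [ 0.2  1.1 -1.8] w 9.2 yaw 4.9
-18.0 [0.9 7.9 9.1]
-14.0 [ 0.2  7.4 10.1]
-10.0 [ 0.2  6.7 10.6]
-6.0 [ 0.2  6.  11.1]
-2.0 [ 0.2  5.2 11.4]
2.0 [ 0.2  4.4 11.8]
bar top below TCP 19.8
n [-0.03   0.352  0.936] 16173 tilt nose-up deg -20.7 rms 0.54
floor z over rim mid 68.21017512754045
```

View pics/w27.png

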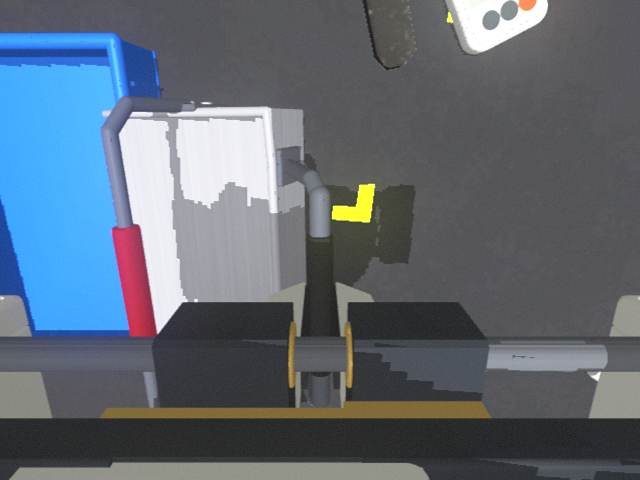

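```bash
python3 -m jog '[1,0.5,17,21,0,1,0,14,24,0,1,0,10,26,0,1,0,6,25,0,1,0,0,0,0]'; python3 arc.py 8,12,16,20,24 2; python3 -c "
from h import *
z=grab('wrist','w28');np.savez('w28.npz',**z);z=grab('side','s28');crop(z,240,160,390,270,5,'s28c')"; python3 creep.py w28; python3 tilt.py w28 60 120 210 280
```

```text
time: 20.35
tool_pos: [587.3, -78.9, 109.7]
tcp_rot: [3.141, 0.011, 0.087]
contact_force: [-0.0, 0.5, -0.1]
grip_width: 0.4
t 20.35 now n,u,z -182.3 0.1 109.7 nearest tilt 12.4 err 3.9 F [-0.   0.5 -0.1] w 0.4 yaw 5.0
8.0 [ -0.8  -6.3 -13.1]
12.0 [ 0.1  2.2 12.4]
16.0 [ 0.1  1.3 12.5]
20.0 [ 0.1  0.5 12.6]
24.0 [ 0.1 -0.4 12.6]
bar top below TCP 54.9
n [ 0.036 -0.41   0.911] 17795 tilt nose-up deg 24.3 rms 0.69
floor z over rim mid 68.2151328110362
```

View pics/w28.png

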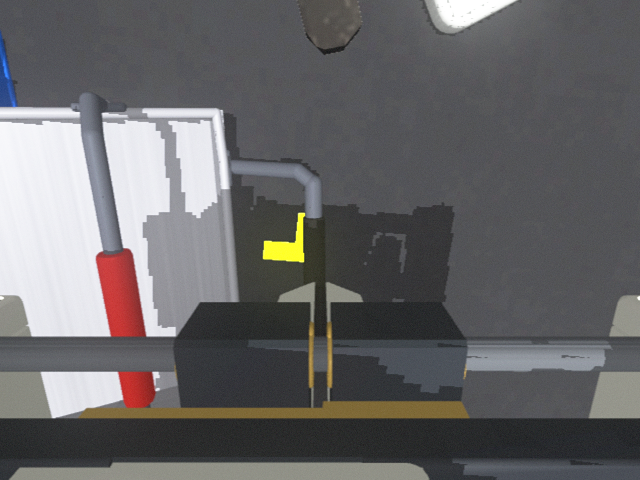

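View pics/s28c.png

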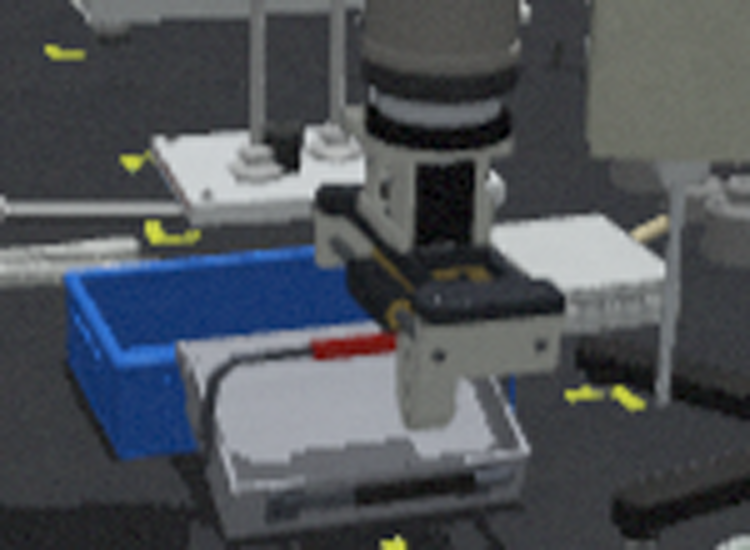

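The bar slipped out of the fingers partway down, and the pan fell back to a lean at 24.3°. I'll raise the tool clear and check the hook and the bars.

```bash
python3 -m jog '[1,0,0,-20,0,1,0,-5,-40,0,1,0,-30,-40,0,1,0,-40,-40,0,1,0,0,0,0]'|tail -4; python3 -c "
from h import *
z=grab('wrist','w29');np.savez('w29.npz',**z);z=grab('scene','c29');np.savez('c29.npz',**z);crop(z,220,170,380,290,5,'c29c')"
```

```text
tool_pos: [585.9, -5.3, 261.8]
tcp_rot: [3.138, -0.008, 0.087]
contact_force: [0.4, -0.8, 0.3]
grip_width: 0.5
```

View pics/w29.png

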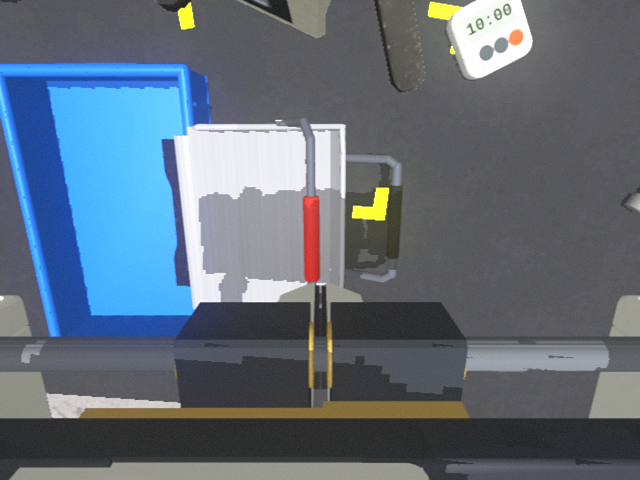

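View pics/c29c.png

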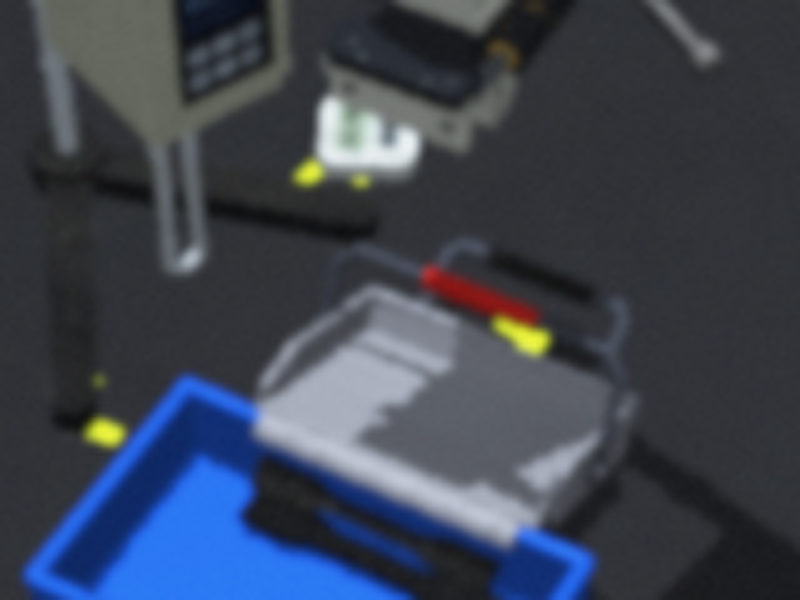

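```bash
python3 tilt.py w29 200 140 300 290
python3 - <<'E'
from h import *
z=load('w29');X=cloud(z);H=hsv(z);n=np.array([-.0859,.9963]);u=np.array([.9963,.0859]);r0=np.array([571.5,102.7])
for r in (150,190,230,270):
    print(r,[(c,((X[r,c,:2]-r0)@n).round(1),X[r,c,2].round(1)) for c in range(170,204,4)])
m=((H[...,0]<8)|(H[...,0]>172))&(H[...,1]>150)&(H[...,2]>80);m[300:]=0;m[:,:290]=0;m[:,350:]=0
P=X[m];P=P[P[:,2]>60];print('red n',((P[:,:2]-r0)@n).mean(),'u',np.percentile((P[:,:2]-r0)@u,[1,99]),np.percentile(P[:,2],95))
z=load('c29');X=cloud(z);H=hsv(z);a=(X[...,:2]-r0)@n;b=(X[...,:2]-r0)@u
m=(H[...,2]<60)&(H[...,1]<140)&(a>8)&(a<145)&(abs(b)<120)&(X[...,2]<80)
P=np.c_[a[m],b[m],X[m][:,2]];print(len(P),P.min(0),P.max(0),np.percentile(P[:,2],[50,95]))
E
```

```text
n [ 0.037 -0.409  0.912] 14828 tilt nose-up deg 24.2 rms 0.72
floor z over rim mid 68.32685723341983
150 [(170, np.float64(32.5), np.float64(22.4)), (174, np.float64(29.2), np.float64(21.0)), (178, np.float64(9.4), np.float64(65.7)), (182, np.float64(5.3), np.float64(68.0)), (186, np.float64(2.0), np.float64(67.7)), (190, np.float64(-1.2), np.float64(67.4)), (194, np.float64(-4.2), np.float64(66.2)), (198, np.float64(-7.0), np.float64(64.6)), (202, np.float64(-10.0), np.float64(63.3))]
190 [(170, np.float64(43.1), np.float64(6.2)), (174, np.float64(33.0), np.float64(22.1)), (178, np.float64(28.9), np.float64(22.5)), (182, np.float64(9.2), np.float64(66.6)), (186, np.float64(5.3), np.float64(67.9)), (190, np.float64(1.8), np.float64(68.0)), (194, np.float64(-1.3), np.float64(67.0)), (198, np.float64(-5.0), np.float64(67.8)), (202, np.float64(-7.3), np.float64(64.1))]
230 [(170, np.float64(47.9), np.float64(5.8)), (174, np.float64(44.0), np.float64(5.2)), (178, np.float64(33.3), np.float64(22.1)), (182, np.float64(29.2), np.float64(22.4)), (186, np.float64(9.5), np.float64(66.1)), (190, np.float64(6.3), np.float64(65.0)), (194, np.float64(1.9), np.float64(67.4)), (198, np.float64(-1.7), np.float64(67.7)), (202, np.float64(-4.9), np.float64(66.5))]
270 [(170, np.float64(52.4), np.float64(7.2)), (174, np.float64(48.6), np.float64(6.0)), (178, np.float64(38.2), np.float64(21.3)), (182, np.float64(33.4), np.float64(23.0)), (186, np.float64(29.9), np.float64(21.0)), (190, np.float64(10.1), np.float64(64.6)), (194, np.float64(5.1), np.float64(68.4)), (198, np.float64(1.9), np.float64(67.1)), (202, np.float64(-2.2), np.float64(68.3))]
red n -102.91084559524803 u [-35.09843798  32.55030712] 108.87162358823728
464 [  8.17324173 -80.81789481   8.33771026] [43.96510824 72.5896737  41.01892639] [25.72929381 36.39548524]
```

```bash
python3 -c "
from plant import *
o=get_obs();print(o['time'],o['contact_force'],o['tool_pos']);print(close_job())"
```

```text
21.05 [-0.58893518 -0.22923245 -0.28954832] [584.57168686  -7.99287214 257.01169307]
the job is handed in; nothing more can be done
None
```

The job is handed in at 21 s of the 59 allowed. The three black bars are in the blue bin and the empty pan is leaning on the rim, but the swing back down was not controlled all the way.

**What I did:** I carried the loaded pan by the red grip and hooked its lip over the near bin rim. I let its back down to a 24° lean, still loaded, and let go. Then I took it by the tipping bar and swung it to about 33° past level. A few short sideways strokes there made the bars slide out.

**What went wrong:**
- **Tipping bar slipped:** I could only hold the bar near the fingertips, because the red grip's bail left no room to go deeper. It crept down during the swing up and slipped out partway through the swing back, so the pan fell the rest of the way. It stayed hooked.
- **Lip lifted briefly:** Near 32° past level, the lip rose about 6 mm off the rim for a moment. I brought it back before any bar slid.

**Last checks:**
- **Pan:** leaning at 24.2°, with the lip centre 1 to 3 mm inside the rim's bead centre and about 2 mm below it. It sits about 1 mm off mid-length.
- **Bars:** all three are heaped in the bin by the near wall. Their highest point is about 41 mm above the worktop, below the rim.
- **Robot:** gripper raised clear, with contact force at noise level.
- **Not measured:** I never measured the contact force between pan and rim directly. I only inferred from camera depth and wrist force that the lip was bearing during the swing. I also did not re-measure the other things on the bench, though the arm never worked near them.

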